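# Stack two loaded totes on the tilted stand

## Task

Set the tote with the blank flanges on the tilted stand, in the middle, with one long side up against the lip at the bottom of the slope. Then stack the tote of small fittings squarely on it, turned the opposite way round so that it stands on the lower tote's ledges instead of nesting down onto the parts. Set both down gently without dropping or tipping them over, let go, and leave the other things on the table where they are.

Things in the scene. Friction and masses are not known exactly. Their poses are not given: they have to be found in the camera images.
- flange_tote_mid (a point): Centre (half-way up) of the tote that goes underneath: grey plastic stack-nest tote with four steel blank flanges (55 mm discs, two piles), 0.42 kg. Both totes: 170 mm long (own x) x 110 wide (y) x 60 high (z up), 30 mm from here to underside and to rim top. Rim all round: upright band 8 mm thick, 26 high; long sides centred at y = +-51 mm, ends at x = +-81; pinch it from above.
- fitting_tote_mid (a point): Centre (half-way up) of the tote that goes on top: same grey tote, same axes and sizes, but holding small clamps, rings and short tubes, 0.32 kg. In both, the contents are fixed and stay over 35 mm below the rim's top; below the rim the 3 mm walls taper in to a bevelled base of 141 x 81 mm.
- seat (a point): Point on the deck of the fixed white sheet-metal stand where the middle of a seated tote's underside lies, 66 mm above the table. Own z square to the deck (tilted 28 deg, falling roughly towards the robot), x up the slope, y along the lip. Deck 216 mm wide, x = -50 to +76 mm; lip's inner face at x = -47, 18 mm high. Slippery: a tote may slide. A seated tote's x lies along this y, either way.
- vacuum_tee: steel vacuum tee, 100 x 70 x 40 mm, lying loose (origin under its middle); not part of the job
- ball_driver: loose screwdriver about 160 mm long, up to 30 mm high; not part of the job
- mirror_mount: loose mirror mount on a pedestal, 46 mm wide, 96 mm high (origin under it); not part of the job
- detector: loose dark red detector box 60 x 100 x 32 mm (origin under it); not part of the job
- chain_clamp: loose aluminium clamp, 55 mm disc 16 mm high (origin under it); not part of the job
- flange_tote_end (a point): Middle of the flange tote's +x end, half-way up, 85 mm from its centre. Both totes: the +x end has an unbroken rim and one 34 mm wide pilaster inside its middle; the -x end has a 38 mm wide dip in its rim and a pilaster in each corner. Pilaster tops are ledges 8 mm below the rim's top; the base is notched to match.
- fitting_tote_end (a point): Middle of the fitting tote's +x end (unbroken rim), half-way up, 85 mm from its centre. Put on the other tote facing the same way it nests onto the contents; turned half a turn about z (its +x end over the other's -x end) its base enters the rim with about 2 mm play each way and stands on the ledges, 52 mm above the other's underside.

How it is judged:
On the way:
1. the flange tote rests on the tilted stand against its lip, released (x of flange_tote_mid in the frame of seat between -0.004 and 0.006 m and y of flange_tote_mid in the frame of seat between -0.025 and 0.025 m and z of flange_tote_mid in the frame of seat between 0.026 and 0.034 m and angle between the x axis of flange_tote_mid and the y axis of seat, either way round below 0.105 rad and angle between the z axis of flange_tote_mid and the z axis of seat, either way round below 0.07 rad and contact force between the fingers and flange_tote below 0.1 N and linear speed of flange_tote below 0.02 m/s), for 0.2 s.
At the end, for the whole second after the job is handed in: Flange tote flat on the deck (4 mm, 4 deg), within 6 mm of the lip, square to it (6 deg), within 25 mm of the deck's middle. Fitting tote on its ledges: 52 mm higher (+-4), facing the opposite way (4 deg), centred within 5 mm, not tilted on it (4 deg). Both released, at rest (all of step 1 and x of fitting_tote_mid in the frame of flange_tote_mid between -0.005 and 0.005 m and y of fitting_tote_mid in the frame of flange_tote_mid between -0.005 and 0.005 m and z of fitting_tote_mid in the frame of flange_tote_mid between 0.048 and 0.056 m and angle between the x axis of fitting_tote_mid and the x axis of flange_tote_mid, either way round below 0.07 rad and angle between the z axis of fitting_tote_mid and the z axis of flange_tote_mid, either way round below 0.07 rad and contact force between the fingers and fitting_tote below 0.1 N and linear speed of fitting_tote below 0.02 m/s and distance between flange_tote_end and fitting_tote_end above 0.15 m); the robot touches nothing.
It fails at once if a tote is dropped or let fall over (it moves faster than 0.35 m/s with no finger on it) ((contact force between the fingers and flange_tote below 0.05 N and linear speed of flange_tote above 0.35 m/s) or (contact force between the fingers and fitting_tote below 0.05 N and linear speed of fitting_tote above 0.35 m/s)).
It fails at once if a tote flops down onto the stand or the other tote instead of being laid down (it turns faster than 4 rad/s while touching it) ((contact force between flange_tote and deck above 0.1 N and angular speed of flange_tote above 4 rad/s) or (contact force between fitting_tote and flange_tote above 0.1 N and angular speed of fitting_tote above 4 rad/s)).
It fails at once if a tote is tipped more than 50 degrees (angle between any of flange_tote_mid, fitting_tote_mid's own z axis and vertical above 0.87 rad).
It fails at once if another thing on the table is shifted more than 20 mm (distance of any of vacuum_tee, ball_driver, mirror_mount, detector, chain_clamp from where it was at the start of the episode above 0.02 m).
It also fails if it takes over 59 s, if anything falls off the work surface, if the arm or the gripper's body presses on something with over 40 N, if the wrist force passes 120 N, or if a joint passes its speed limit or range.

## Robot

A 6-joint arm with a two-finger parallel gripper is mounted at the origin on the work surface. World frame = base frame: x ahead of the robot, y to its left, z up, the work surface at z = 0. Lengths are in m, angles in rad, forces in N, time in s.
With the tool pointing down it reaches from about 0.325 to 0.875 m from the base axis. Payload 4.4 kg.
Tool frame: the origin (TCP) lies on the centre line of the jaws, within the pads' length; the fingertips stand 22 mm ahead of it and the grasp point (between the pads) lies 3 mm ahead of it; y points along the fingers, z is the direction in which the jaws open and shut, and the axes are right-handed (so a half turn about y gives the same grasp; the last joint's range is limited). The gripper opens to 85 mm and grips with 20 to 120 N. Pads are 22 mm wide; open, the fingers measure 114 mm over their backs; the gripper's body (76 mm by 85 mm) begins 54 mm behind the grasp point. The pads swing forward as they close: fully open they stand 13 mm farther back than shut.
Start: joints at [1.014, 0.207, 1.542, -0, 1.393, -0.15], TCP at [0.227, 0.528, 0.253] pointing down, gripper open.
Joint ranges: [-2.73, 2.73], [-0.86, 2.22], [0.23, 2.46], [-1.11, 4.25], [0.08, 2.63], [-2.82, 2.82]. Speed limits (rad/s): [2.79, 2.79, 3.14, 3.14, 3.14, 3.14].

## Interface

Orientations are given as [roll, pitch, yaw] about the fixed x, y, z axes, in that order (R = Rz(yaw) Ry(pitch) Rx(roll)).
In Python, from station import sensors, cams, r gives the robot as it stands. The module is installed in compiled form; this text tells all that it offers.
- The arm moves only by the tool step_arm, never from a script. Its argument "motion" is a list of rows, each an object with "hand": the finger opening in cm, from 0 to 8.54; "linear": the shift along the tool's x, y, z in cm, a list of three; "spin": the turn about the tool's y in rad. In form: [{"hand": hand, "linear": [tx, ty, tz], "spin": spin}, ...]. A call has 1 to 5 rows; each row shifts and turns the commanded pose from where the row before left it, along the tool's axes as they then stand; what a row does not reach is not made up. A row lasts 1/12 s, in which the tool goes at most 41.7 mm and 7.16 degrees, less where a joint would pass 70% of its speed; a pose out of reach is approached as far as the arm can. A call is refused whole if a number of a shift passes 4.17 or a number of a turn 0.125, either way. A call with a gripper value outside its range is refused whole. The fingers move at their own pace and stop on an object; "squeeze" is the grip in N (left out, the last holds). Time passes only in rows, so rows that do not move let the fingers close. It gives the time, the measured TCP pose, the force and the opening at its end, in the units of the state.
- sensors.get_state(): the state, without advancing time (a new reading comes with each control period).
- cams.grab_frame(name): name is "scene" or "top" or "wrist"; returns (picture, depth): 480x640x3 uint8, red, green, blue; 480x640 float32, m along the optical axis (not along the pixel's ray), 0 where there is no reading.
- cams.camera_params(name): a dict with "vfov" (degrees; the focal length in pixels is half the picture's height over the tangent of half this angle, whatever the lens; pixels are square), "cx", "cy" (the principal point, pixels), "view" (4x4, takes a point from world to camera coordinates). Camera axes: x right, y down, z forward; pixel columns grow to the right and rows downward; lengths in m; the calibration is good to about 2 mm. A picture is of the moment at which its call begins: read the wrist's pose just before it. camera_params takes no time and is no camera call; for the wrist camera it gives the pose at the moment of the call.
- r.close_job(): hands the job in, once; it reports no verdict.
The state is a dict: "clock": time; "qpos": joint angles; "dq": joint speeds; "effort": joint torques, N m; "position": TCP position; "ee_rot": TCP orientation; "contact_force": force on the tool from outside, world axes, zero at the start; "ft_torque": the same for the moment, N m; "gripper_width": opening from 0.0 (shut) to 1.0 (fully open).
Only numpy, scipy, OpenCV 4.12 (cv2) and the standard library are available. Lean on these libraries where they do the work, as an engineer would, in place of code of your own. Each camera call takes 0.05 s, during which the arm holds its last target.

## Working session

There is one attempt and no reset: what is moved stays moved. The work goes in short steps, Python scripts to look and compute and a tool call to move; the robot and the scene stay as the last step left them, time stands still between calls to the robot, and variables do not carry over. Pictures are saved under pics/ and viewed, and the job is handed in when it is done.

Besides the shell and the picture viewer there is one more tool, called by a JSON object that holds its "api" and its "payload". step_arm: Moves the arm, as the interface text tells. Its arguments: {"type":"object","properties":{"motion":{"type":"array","items":{"type":"object","properties":{"hand":{"type":"number"},"linear":{"type":"array","items":{"type":"number"}},"spin":{"type":"number"}}}},"squeeze":{"type":"number"}},"required":["motion"]}

```bash
mkdir -p pics; ls; python3 - <<'E'
from station import sensors, cams, r
import cv2,numpy as np
s=sensors.get_state();print(s)
for n in ["scene","top"]:
    im,d=cams.grab_frame(n);cv2.imwrite(f"pics/{n}0.png",im[:,:,::-1]);np.savez(f"{n}0.npz",im=im,d=d,**{k:np.array(v) for k,v in cams.camera_params(n).items()})
    print(n,cams.camera_params(n))
    print((d>0).mean())
print(cams.camera_params("wrist"))
E
```

```text
pics
{'clock': 0.0, 'qpos': array([ 1.01447700e+00,  2.07438270e-01,  1.54297822e+00, -1.53586945e-05,
        1.39348363e+00, -1.50475441e-01]), 'dq': array([ 6.79947319e-05,  9.26002323e-04, -2.84890785e-04, -1.55311735e-03,
        1.34344186e-03, -1.23098906e-03]), 'effort': array([ 1.18191885e-03, -3.83029425e+01, -2.91600323e+01, -9.88435590e-05,
        1.03719477e-02,  1.08443660e-05]), 'position': array([0.22662729, 0.52767921, 0.25210381]), 'ee_rot': array([-1.57307999e+00,  3.30967783e-04, -4.05841542e-01]), 'contact_force': array([ 0.02984665,  0.21962197, -1.01091406]), 'ft_torque': array([ 0.00463118,  0.02607794, -0.00166511]), 'gripper_width': 1.003636875341979}
scene {'vfov': 57.34749057057935, 'cx': 318.4452191490968, 'cy': 243.53097603364458, 'view': array([[-4.37391129e-01,  8.99271136e-01,  6.51180652e-04,
         1.91826159e-01],
       [ 7.20442594e-01,  3.50844965e-01, -5.98222599e-01,
        -3.24584603e-01],
       [-5.38192780e-01, -2.61188120e-01, -8.01329706e-01,
         1.37228567e+00],
       [ 0.00000000e+00,  0.00000000e+00,  0.00000000e+00,
         1.00000000e+00]])}
0.9960514322916667
top {'vfov': 53.4001255849946, 'cx': 321.19031743812604, 'cy': 236.6679605736992, 'view': array([[-0.01033348, -0.99992319, -0.00684363,  0.05083426],
       [-0.9974985 ,  0.01078655, -0.06985975,  0.50524067],
       [ 0.0699282 ,  0.00610461, -0.99753335,  1.0251352 ],
       [ 0.        ,  0.        ,  0.        ,  1.        ]])}
0.995947265625
{'vfov': 69.37290351786342, 'cx': 317.295115136649, 'cy': 241.30636635009006, 'view': array([[ 0.39516025,  0.91860949, -0.00223288, -0.57297311],
       [ 0.88471385, -0.37992282,  0.27007417, -0.03527354],
       [ 0.24724437, -0.10869804, -0.96283693,  0.37847879],
       [ 0.        ,  0.        ,  0.        ,  1.        ]])}
```

View pics/scene0.png

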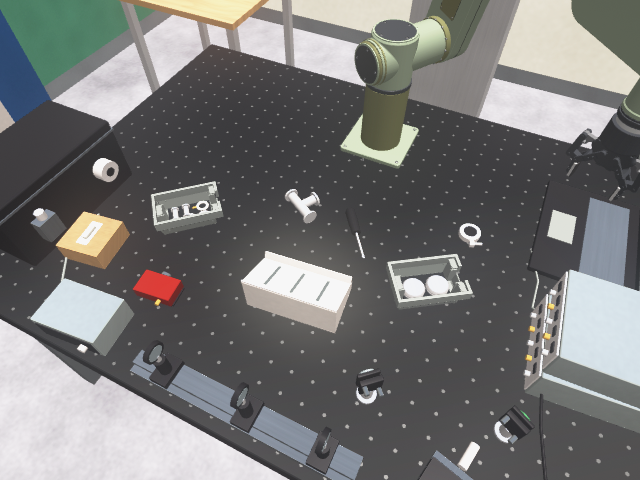

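View pics/top0.png

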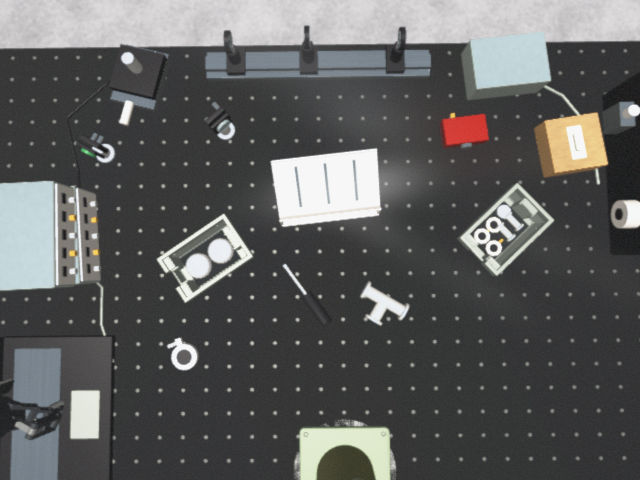

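The top view shows the flange tote at about (205,258), the fitting tote at (507,229) and the stand at (327,188). Next I'll measure the tote rims and the stand from the depth images.

```bash
cat > h.py <<'E'
import numpy as np,cv2
def world(im,d,p):
    f=240/np.tan(np.radians(p["vfov"])/2)
    v,u=np.mgrid[0:480,0:640]
    P=np.stack([(u-p["cx"])/f*d,(v-p["cy"])/f*d,d],-1)
    V=np.array(p["view"]);R,t=V[:3,:3],V[:3,3]
    W=(P-t)@R
    W[d<=0]=np.nan
    return W
def load(n):
    z=np.load(n);p={k:z[k] for k in("vfov","cx","cy","view")}
    return z["im"],z["d"],p
def proj(p,X):
    f=240/np.tan(np.radians(p["vfov"])/2)
    c=np.array(p["view"])[:3,:3]@np.array(X)+np.array(p["view"])[:3,3]
    return c[0]/c[2]*f+p["cx"],c[1]/c[2]*f+p["cy"]
E
python3 - <<'E'
from h import *
im,d,p=load("top0.npz");W=world(im,d,p)
print("table z",np.nanmedian(W[300:400,420:600,2]))
for n,(x0,y0,x1,y1) in dict(fl=(150,205,265,310),fi=(450,175,565,285)).items():
    w=W[y0:y1,x0:x1];g=im[y0:y1,x0:x1].astype(int)
    m=(w[...,2]>.052)&(w[...,2]<.068)
    q=w[m];print(n,m.sum(),np.median(q[:,2]))
    m8=m.astype(np.uint8);nn,l,st,c=cv2.connectedComponentsWithStats(m8);print(st[1:,4])
    (cx,cy),(a,b),ang=cv2.minAreaRect((q[:,:2]*1000).astype(np.float32));print(cx,cy,a,b,ang)
    cr=cv2.resize(im[y0:y1,x0:x1],None,fx=5,fy=5,interpolation=cv2.INTER_CUBIC);cv2.imwrite(f"pics/{n}_c.png",cr[:,:,::-1])
# deck plane
w=W[155:222,275:385].reshape(-1,3);w=w[(w[:,2]>.03)&(w[:,2]<.13)]
for _ in range(6):
    c=w.mean(0);u,s,vt=np.linalg.svd(w-c,full_matrices=False);nrm=vt[2]*np.sign(vt[2][2]);e=abs((w-c)@nrm);w=w[e<max(.003,np.median(e)*2.5)]
print("deck",c,nrm,np.degrees(np.arccos(nrm[2])),len(w),np.degrees(np.arctan2(nrm[1],nrm[0])))
E
python3 -c "
import cv2,numpy as np
a=cv2.imread('pics/fl_c.png');b=cv2.imread('pics/fi_c.png');h=min(a.shape[0],b.shape[0])
o=np.hstack([a[:h],b[:h]]);cv2.imwrite('pics/both_c.png',cv2.resize(o,(800,int(800*h/o.shape[1]))))"
```

```text
table z -0.0010565358106849685
fl 1087 0.05855287532141616
[1043    2    3    2    8    8    6    1    1    2    2    1    4    4]
462.244384765625 290.20989990234375 110.15489196777344 170.75369262695312 33.79644012451172
fi 1117 0.058487009463309696
[1097    5    2    1    4    1    5    1    1]
516.2764892578125 -344.8591003417969 110.83328247070312 171.9131317138672 42.7088623046875
deck [0.61330742 0.03294407 0.07237554] [-0.46535503 -0.05007718  0.88370638] 27.907253717412623 4937 -173.85799677593505
```

View pics/both_c.png

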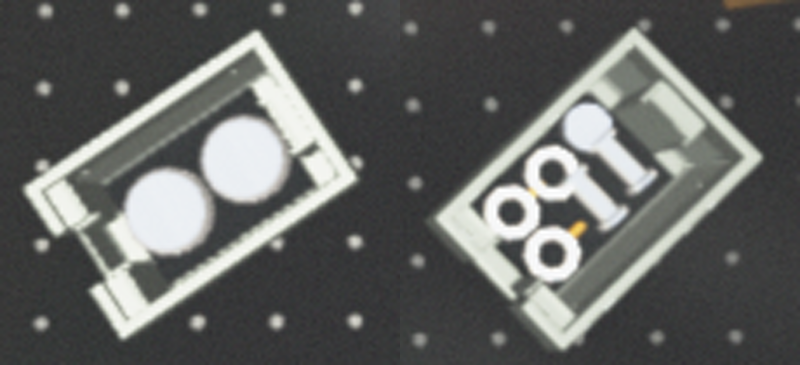

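```bash
python3 - <<'E'
from h import *
for nm in("top0.npz","scene0.npz"):
  im,d,p=load(nm);W=world(im,d,p)
  for n,c,a in(("fl",(.4622,.2902),-56.2),("fi",(.5163,-.3449),-47.3)):
    a=np.radians(a);ux=np.array([np.cos(a),np.sin(a)]);uy=np.array([-ux[1],ux[0]])
    loc=W[...,:2]-np.array(c);lx=loc@ux*1000;ly=loc@uy*1000;z=W[...,2]*1000
    for s in(1,-1):
      print(nm,n,"end",s,[ (round(float(np.nanmax(z[(abs(lx*s-81)<5)&(abs(ly-k)<3)&(z<75)])),0) if ((abs(lx*s-81)<5)&(abs(ly-k)<3)&(z<75)).any() else None) for k in range(-54,55,6)])
    for k in range(0,1):
      print("x profile y=0",[ (round(float(np.nanmedian(z[(abs(lx-x)<3)&(abs(ly-k)<6)&(z<75)])),0)) for x in range(-84,90,6)])
  if nm[0]=="s":
    cr=cv2.resize(im[170:240,140:235],None,fx=8,fy=8,interpolation=cv2.INTER_CUBIC);cv2.imwrite("pics/fi_s.png",cr[:,:,::-1])
E
```

```text
top0.npz fl end 1 [61.0, 61.0, 61.0, 61.0, 63.0, 62.0, 63.0, 60.0, 61.0, 61.0, 62.0, 61.0, 62.0, 63.0, 61.0, 63.0, 62.0, 62.0, 60.0]
top0.npz fl end -1 [61.0, 62.0, 62.0, 64.0, 61.0, 63.0, 61.0, 37.0, 36.0, 36.0, 34.0, 33.0, 62.0, 61.0, 61.0, 63.0, 61.0, 63.0, 62.0]
x profile y=0 [nan, 33.0, 11.0, 3.0, 3.0, 22.0, 24.0, 24.0, 23.0, 23.0, 24.0, 23.0, 23.0, 24.0, 15.0, 22.0, 24.0, 23.0, 23.0, 24.0, 23.0, 24.0, 22.0, 21.0, nan, 52.0, 52.0, 59.0, 41.0]
top0.npz fi end 1 [61.0, 61.0, 62.0, 62.0, 61.0, 62.0, 63.0, 63.0, 62.0, 62.0, 63.0, 62.0, 61.0, 63.0, 61.0, 61.0, 62.0, 60.0, 61.0]
top0.npz fi end -1 [61.0, 61.0, 60.0, 61.0, 64.0, 61.0, 63.0, 34.0, 34.0, 34.0, 33.0, 35.0, 58.0, 62.0, 61.0, 62.0, 62.0, 61.0, 62.0]
x profile y=0 [-1.0, 9.0, -2.0, 3.0, 2.0, 9.0, 11.0, 14.0, 16.0, 17.0, 10.0, 9.0, 9.0, 11.0, 18.0, 19.0, 17.0, 10.0, 10.0, 14.0, 18.0, 16.0, 11.0, 10.0, 27.0, 51.0, 51.0, 57.0, 58.0]
scene0.npz fl end 1 [63.0, 63.0, 63.0, 62.0, 62.0, 63.0, 62.0, 61.0, 63.0, 63.0, 63.0, 62.0, 62.0, 63.0, 63.0, 61.0, 63.0, 63.0, 62.0]
scene0.npz fl end -1 [60.0, 62.0, 65.0, 61.0, 62.0, 62.0, 61.0, 34.0, 36.0, 36.0, 35.0, None, 59.0, 62.0, 62.0, 62.0, 62.0, 60.0, 62.0]
x profile y=0 [nan, 32.0, 10.0, 3.0, 3.0, 22.0, 24.0, 23.0, 24.0, 24.0, 25.0, 24.0, 24.0, 23.0, 17.0, 24.0, 24.0, 23.0, 24.0, 24.0, 23.0, 24.0, 25.0, 24.0, 50.0, 52.0, 52.0, 1.0, 45.0]
scene0.npz fi end 1 [60.0, 62.0, 64.0, 61.0, 62.0, 60.0, 61.0, 62.0, 64.0, 62.0, 61.0, 62.0, 63.0, 61.0, 61.0, 61.0, 62.0, 62.0, 61.0]
scene0.npz fi end -1 [60.0, 62.0, 62.0, 62.0, 61.0, 61.0, 63.0, 35.0, 36.0, None, 3.0, 2.0, 57.0, 63.0, 62.0, 61.0, 62.0, 61.0, 61.0]
x profile y=0 [-1.0, nan, nan, nan, nan, 11.0, 11.0, 18.0, 17.0, 18.0, 12.0, 9.0, 9.0, 15.0, 17.0, 19.0, 20.0, 12.0, 12.0, 14.0, 19.0, 18.0, 12.0, 12.0, 20.0, 50.0, 52.0, 59.0, 60.0]
  return np.nanmean(a, axis, out=out, keepdims=keepdims)
```

View pics/fi_s.png

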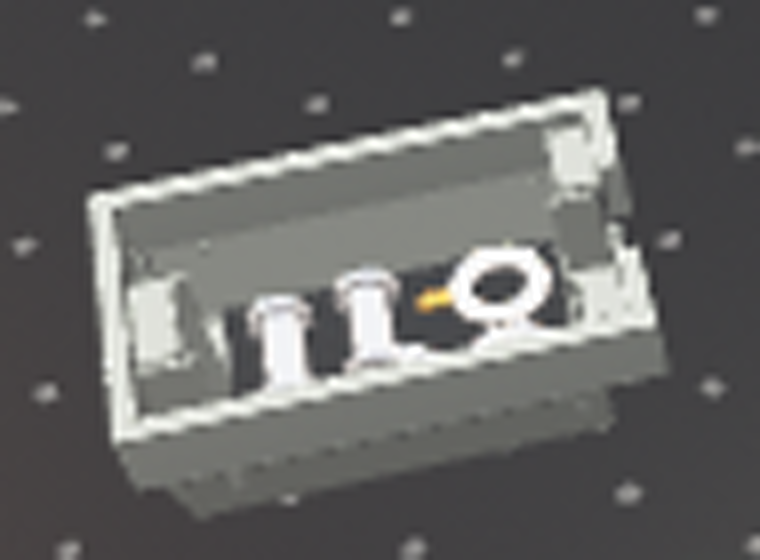

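Both +x ends (unbroken rims) point towards (+x,−y): the flange tote's yaw is about −56°, the fitting tote's about −47°. Now I'll locate the stand frame precisely.

```bash
cat >> h.py <<'E'
def plane(w,c0=None,n0=None,tol=.003):
    for _ in range(12):
        c=w.mean(0);_,_,vt=np.linalg.svd(w-c,full_matrices=False);n=vt[2]*np.sign(vt[2][2]);e=abs((w-c)@n)
        k=e<max(tol,np.median(e)*2.5)
        if k.all():break
        w=w[k]
    return c,n,len(w)
E
python3 - <<'E'
from h import *
for nm,(u0,u1,v0,v1) in(("top0.npz",(265,395,140,235)),("scene0.npz",(235,360,245,335))):
  im,d,p=load(nm);W=world(im,d,p)
  w=W[v0:v1,u0:u1].reshape(-1,3);w=w[w[:,2]>.02]
  # normal seed
  n=np.array([-.465,-.050,.884]);n/=np.linalg.norm(n)
  for it in range(8):
    o=w@n; 
    if it==0: h,b=np.histogram(o,np.arange(o.min(),o.max(),.002));m=b[h.argmax()]+.001
    k=abs(o-m)<.004
    c,n,N=plane(w[k]);m=c@n
  up=np.array([0,0,1])-n[2]*n;xs=up/np.linalg.norm(up);ys=np.cross(n,xs)
  q=w-c;lx=q@xs*1e3;ly=q@ys*1e3;lz=q@n*1e3
  k=abs(lz)<4
  print(nm,c,n,"tilt",np.degrees(np.arccos(n[2])),"yaw xs",np.degrees(np.arctan2(xs[1],xs[0])),N)
  # bounds
  pts=np.stack([lx,ly],1)[k&(abs(lx)<90)].astype(np.float32)
  print("x pct",np.percentile(lx[k],[0,.3,1,99,99.7,100]),"y",np.percentile(ly[k],[0,.3,1,99,99.7,100]),cv2.minAreaRect(pts))
  kk=(lz>8)&(lz<22)&(abs(ly)<105);print("lip x",np.percentile(lx[kk],[1,25,50,75,99]),"z",np.percentile(lz[kk],[50,95]),"y",np.percentile(ly[kk],[1,99]),kk.sum())
  # x where world z = 66 on plane along center
  t=(.066-c[2])/xs[2]; yc=(np.percentile(ly[k],.5)+np.percentile(ly[k],99.5))/2000
  print("seat by height:",c+xs*t+ys*yc,"t",t*1e3,"yc",yc*1e3)
E
```

```text
top0.npz [0.61364521 0.03214775 0.07243011] [-0.4713593 -0.050125   0.8805157] tilt 28.295365419057177 yaw xs 6.070100238559146 5312
x pct [-78.28331468 -62.62940444 -61.6830085   61.27724815  62.23106451
  62.94533918] y [-107.94244274 -107.01271675 -105.54895736  106.11914131  107.61751263
  108.37494188] ((-7.487693786621094, 0.2723846435546875), (141.18231201171875, 216.1631317138672), 0.10918721556663513)
lip x [-65.69129379 -63.27205049 -62.08086871 -61.4876147  -60.15618923] z [16.15819697 19.92239051] y [-102.08194266  102.57455652] 325
seat by height: [0.60173338 0.03120878 0.066     ] t -13.565151868441296 yc 0.3259134856079058
scene0.npz [0.6160104  0.03629177 0.07413709] [-0.46806808 -0.05026208  0.88226186] tilt 28.08357428627567 yaw xs 6.129049050515762 2996
x pct [-77.08399781 -66.30498611 -65.0708544   60.8977281   61.76697941
  64.45561736] y [-111.40894468 -110.33151905 -108.26623634  103.79311349  105.14319109
  105.86030854] ((-5.821266174316406, -2.987091064453125), (141.5478515625, 217.04971313476562), 0.26202651858329773)
lip x [-68.11475646 -64.79946397 -63.4836521  -62.30459391 -59.81843308] z [14.07851585 18.31328938] y [-102.55246246  103.24878541] 392
seat by height: [0.60112698 0.03206219 0.066     ] t -17.28504488593287 yc -2.6163320673544206
```

```bash
cat >> h.py <<'E'
def cur():
    from station import sensors
    s=sensors.get_state();return s
def zeta(s): return s["ee_rot"][2]+np.pi/2
def plan(tgt,zt=None):
    s=cur();z=zeta(s)
    sp=0
    if zt is not None:
        sp=-((np.radians(zt)-z)); z=np.radians(zt)
    dl=np.array(tgt)-s["position"]
    tz=np.array([np.cos(z),np.sin(z),0]);tx=np.array([np.sin(z),-np.cos(z),0])
    print("t %.2f pos %s rot %s q6 %.2f F %s g %.3f"%(s["clock"],s["position"].round(4),s["ee_rot"].round(3),s["qpos"][5],s["contact_force"].round(1),s["gripper_width"]))
    print("spin %.3f  linear cm x %.2f y %.2f z %.2f  (after spin)"%(sp,100*dl@tx,-100*dl[2],100*dl@tz))
E
python3 -c "
from h import *
plan((.484,.2073,.13),123.8)"
```

```text
t 0.10 pos [0.2266 0.5277 0.2522] rot [-1.573  0.    -0.406] q6 -0.15 F [ 0.2 -0.3  1.1] g 0.997
spin -0.996  linear cm x 3.56 y 12.22 z -40.95  (after spin)
```

{"api": "step_arm", "payload": {"motion": [{"hand": 4, "linear": [0, 0, 0], "spin": -0.1245}, {"hand": 4, "linear": [0, 0, 0], "spin": -0.1245}, {"hand": 4, "linear": [0, 0, 0], "spin": -0.1245}, {"hand": 4, "linear": [0, 0, 0], "spin": -0.1245}, {"hand": 4, "linear": [0, 0, 0], "spin": -0.1245}], "squeeze": 50}}

```text
clock: 0.52
position: [0.2268, 0.5279, 0.2526]
ee_rot: [-1.572, 0.001, 0.223]
contact_force: [0.4, 0.3, -0.3]
gripper_width: 0.468
```

{"api": "step_arm", "payload": {"motion": [{"hand": 4, "linear": [0, 0, 0], "spin": -0.1245}, {"hand": 4, "linear": [0, 0, 0], "spin": -0.1245}, {"hand": 4, "linear": [0, 0, 0], "spin": -0.1245}, {"hand": 4, "linear": [0, 0, -4], "spin": 0}, {"hand": 4, "linear": [0, 0, -4], "spin": 0}]}}

```text
clock: 0.93
position: [0.2707, 0.4618, 0.2525]
ee_rot: [-1.571, 0.001, 0.595]
contact_force: [0.9, 0.1, -0.1]
gripper_width: 0.472
```

{"api": "step_arm", "payload": {"motion": [{"hand": 4, "linear": [0.5, 0.5, -4], "spin": 0}, {"hand": 4, "linear": [0.5, 1.5, -3.8], "spin": 0}, {"hand": 4, "linear": [0.5, 1.5, -3.8], "spin": 0}, {"hand": 4, "linear": [0.5, 1.5, -3.8], "spin": 0}, {"hand": 4, "linear": [0.5, 1.5, -3.8], "spin": 0}]}}

```text
clock: 1.35
position: [0.3997, 0.3146, 0.1874]
ee_rot: [-1.571, 0.0, 0.59]
contact_force: [0.2, 0.3, 0.0]
gripper_width: 0.466
```

```bash
python3 -c "
from h import *
plan((.484,.2073,.13),123.8)"
```

```text
t 1.35 pos [0.3997 0.3146 0.1874] rot [-1.571  0.     0.59 ] q6 -1.66 F [0.2 0.3 0. ] g 0.466
spin 0.001  linear cm x 1.04 y 5.74 z -13.60  (after spin)
```

{"api": "step_arm", "payload": {"motion": [{"hand": 4, "linear": [0.3, 1.4, -3.4], "spin": 0}, {"hand": 4, "linear": [0.3, 1.4, -3.4], "spin": 0}, {"hand": 4, "linear": [0.3, 1.4, -3.4], "spin": 0}, {"hand": 4, "linear": [0.1, 1.5, -3.4], "spin": 0}, {"hand": 4, "linear": [0, 0, 0], "spin": 0}]}}

```text
clock: 1.77
position: [0.4842, 0.2037, 0.1281]
ee_rot: [-1.572, 0.005, 0.585]
contact_force: [-0.9, -0.5, -0.2]
gripper_width: 0.465
```

```bash
python3 - <<'E'
from h import *
from station import cams
p=cams.camera_params("wrist");im,d=cams.grab_frame("wrist")
W=world(im,d,p)
m=(W[...,2]>.054)&(W[...,2]<.066);q=W[m];q=q[np.hypot(q[:,0]-.4622,q[:,1]-.2902)<.11]
print(len(q),q[:,2].mean(),cv2.minAreaRect((q[:,:2]*1000).astype(np.float32)))
o=im.copy();u,v=proj(p,(.484,.2073,.06));cv2.circle(o,(int(u),int(v)),4,(255,0,0),1)
cv2.imwrite("pics/w1.png",o[:,:,::-1]);plan((.484,.2073,.13),123.8)
E
```

```text
9517 0.05920244399422038 ((461.4758605957031, 290.26458740234375), (110.74569702148438, 170.98458862304688), 33.83201599121094)
t 1.82 pos [0.4831 0.206  0.1291] rot [-1.57   0.004  0.585] q6 -1.92 F [-0.2 -0.4 -0.3] g 0.465
spin -0.005  linear cm x 0.15 y -0.09 z 0.06  (after spin)
```

View pics/w1.png

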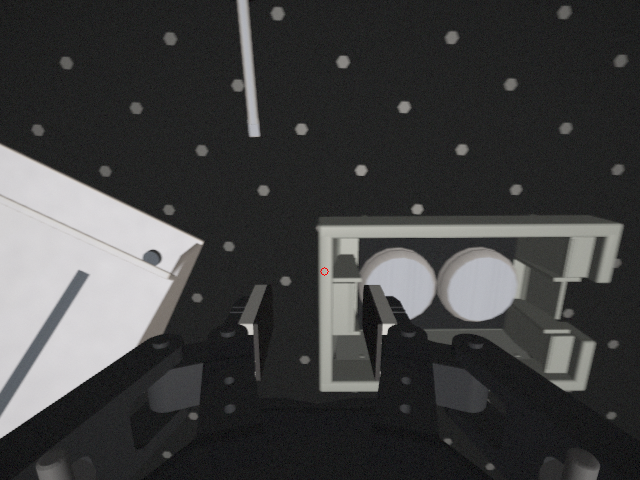

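{"api": "step_arm", "payload": {"motion": [{"hand": 3.5, "linear": [0.1, 2.2, 0.05], "spin": 0}, {"hand": 3.5, "linear": [0, 2.2, 0], "spin": 0}, {"hand": 3.5, "linear": [0, 1.6, 0], "spin": 0}, {"hand": 3.5, "linear": [0, 0.5, 0], "spin": 0}, {"hand": 3.5, "linear": [0, 0, 0], "spin": 0}]}}

```text
clock: 2.23
position: [0.4817, 0.2103, 0.0649]
ee_rot: [-1.569, 0.004, 0.591]
contact_force: [-0.0, 0.0, -0.1]
gripper_width: 0.408
```

```bash
python3 - <<'E'
from h import *
from station import cams
plan((.4836,.2073,.064),123.8)
p=cams.camera_params("wrist");im,d=cams.grab_frame("wrist")
cv2.imwrite("pics/w2.png",im[:,:,::-1])
E
```

```text
t 2.23 pos [0.4817 0.2103 0.0649] rot [-1.569  0.004  0.591] q6 -1.92 F [-0.   0.  -0.1] g 0.408
spin 0.001  linear cm x -0.01 y 0.09 z -0.35  (after spin)
```

View pics/w2.png

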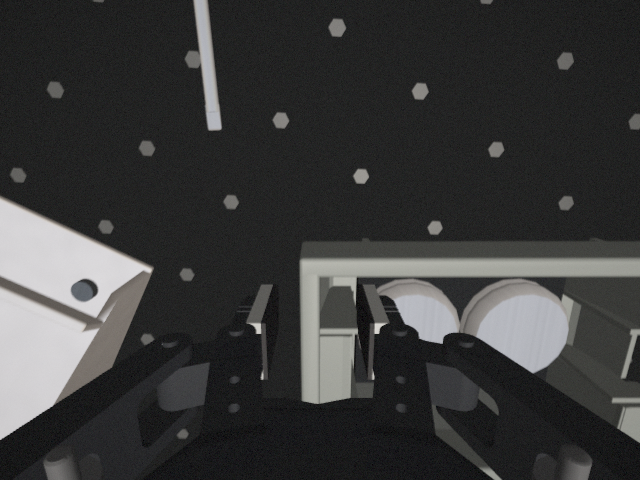

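{"api": "step_arm", "payload": {"motion": [{"hand": 3.5, "linear": [-0.12, 0.1, -0.35], "spin": 0}, {"hand": 2.0, "linear": [0, 0, 0], "spin": 0}, {"hand": 0.5, "linear": [0, 0, 0], "spin": 0}, {"hand": 0.5, "linear": [0, 0, 0], "spin": 0}, {"hand": 0.5, "linear": [0, 0, 0], "spin": 0}], "squeeze": 50}}

```text
clock: 2.7
position: [0.4863, 0.2064, 0.067]
ee_rot: [-1.572, -0.003, 0.59]
contact_force: [-0.8, -0.3, 6.9]
gripper_width: 0.077
```

{"api": "step_arm", "payload": {"motion": [{"hand": 0.5, "linear": [0, 0, 0], "spin": 0}, {"hand": 0.5, "linear": [0, 0, 0], "spin": 0}]}}

```text
clock: 2.87
position: [0.4863, 0.2064, 0.067]
ee_rot: [-1.572, -0.003, 0.59]
contact_force: [-0.2, -0.0, 6.2]
gripper_width: 0.079
```

```bash
python3 - <<'E'
from h import *
from station import cams
plan((.4836,.2073,.064),123.8)
p=cams.camera_params("wrist");im,d=cams.grab_frame("wrist")
cv2.imwrite("pics/w3.png",im[:,:,::-1])
E
```

```text
t 2.87 pos [0.4863 0.2064 0.067 ] rot [-1.572 -0.003  0.59 ] q6 -1.92 F [-0.2 -0.   6.2] g 0.079
spin 0.000  linear cm x -0.17 y 0.30 z 0.22  (after spin)
```

View pics/w3.png

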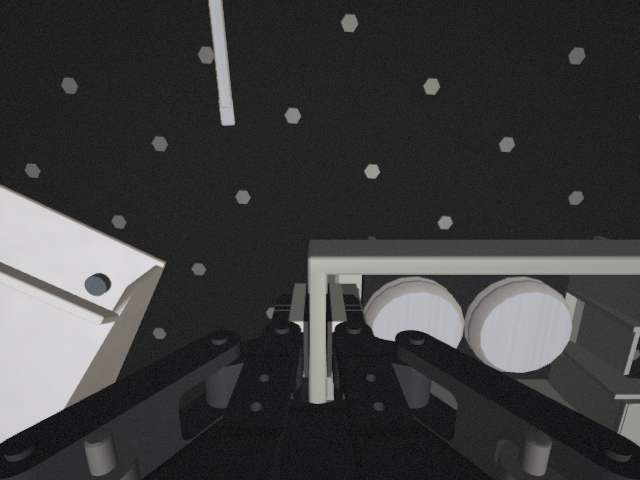

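{"api": "step_arm", "payload": {"motion": [{"hand": 2.5, "linear": [0, 0, 0], "spin": 0}, {"hand": 2.5, "linear": [0, -0.3, 0], "spin": 0}, {"hand": 2.5, "linear": [0, 0, 0], "spin": 0}]}}

```text
clock: 3.17
position: [0.4848, 0.2061, 0.0686]
ee_rot: [-1.571, -0.0, 0.59]
contact_force: [0.7, 0.5, -0.6]
gripper_width: 0.291
```

```bash
python3 - <<'E'
from h import *
from station import cams
p=cams.camera_params("wrist");im,d=cams.grab_frame("wrist")
plan((.4836,.2073,.064),123.8)
W=world(im,d,p)
m=(W[...,2]>.054)&(W[...,2]<.066);q=W[m];q=q[np.hypot(q[:,0]-.4622,q[:,1]-.2902)<.11]
a=np.radians(-56.2);ux=np.array([np.cos(a),np.sin(a)]);uy=np.array([-ux[1],ux[0]])
l=(q[:,:2]-np.array([.4615,.2903]))
print("rim lx max",np.percentile(l@ux,99.5),"ly min",np.percentile(l@uy,[.5,1]),"z",np.median(q[:,2]))
# pilaster
m=(W[...,2]>.046)&(W[...,2]<.0545);q=W[m];l=(q[:,:2]-np.array([.4615,.2903]));k=(abs(l@ux-.070)<.007)
print("ledge ly",np.percentile((l@uy)[k],[0,2,50,98]),k.sum(),np.percentile((l@ux)[k],[2,98]))
E
```

```text
t 3.22 pos [0.4847 0.2061 0.0684] rot [-1.571 -0.     0.59 ] q6 -1.92 F [-0.7 -0.2  0.4] g 0.288
spin 0.000  linear cm x -0.03 y 0.44 z 0.16  (after spin)
rim lx max 0.10163433304804728 ly min [-0.05344576 -0.05338211] z 0.059623719482814704
ledge ly [-0.05362589 -0.05323647 -0.00178185  0.01897985] 1734 [0.06428673 0.0767827 ]
```

{"api": "step_arm", "payload": {"motion": [{"hand": 2.5, "linear": [-0.25, 0.25, 0.15], "spin": 0}, {"hand": 2.0, "linear": [0, 0, 0], "spin": 0}, {"hand": 0.5, "linear": [0, 0, 0], "spin": 0}, {"hand": 0.5, "linear": [0, 0, 0], "spin": 0}, {"hand": 0.5, "linear": [0, 0, 0], "spin": 0}], "squeeze": 50}}

```text
clock: 3.63
position: [0.4814, 0.2058, 0.0654]
ee_rot: [-1.571, 0.001, 0.59]
contact_force: [-0.8, -0.8, -1.2]
gripper_width: 0.082
```

{"api": "step_arm", "payload": {"motion": [{"hand": 0.5, "linear": [0, 0, 0], "spin": 0}, {"hand": 0.5, "linear": [0, 0, 0], "spin": 0}]}}

```text
clock: 3.8
position: [0.4814, 0.2058, 0.0655]
ee_rot: [-1.571, 0.001, 0.59]
contact_force: [-0.3, -1.2, -2.3]
gripper_width: 0.078
```

{"api": "step_arm", "payload": {"motion": [{"hand": 0.5, "linear": [0, -0.5, 0], "spin": 0}, {"hand": 0.5, "linear": [0, -1, 0], "spin": 0}, {"hand": 0.5, "linear": [0, -1.5, 0], "spin": 0}, {"hand": 0.5, "linear": [0, -1, 0], "spin": 0}, {"hand": 0.5, "linear": [0, 0, 0], "spin": 0}]}}

```text
clock: 4.22
position: [0.484, 0.2068, 0.1089]
ee_rot: [-1.573, -0.006, 0.59]
contact_force: [1.7, 0.7, -4.5]
gripper_width: 0.081
```

```bash
cat >> h.py <<'E'
def snap(cam,tag,box=None,sc=1):
    from station import cams
    p=cams.camera_params(cam);im,d=cams.grab_frame(cam)
    o=im if box is None else cv2.resize(im[box[1]:box[3],box[0]:box[2]],None,fx=sc,fy=sc,interpolation=cv2.INTER_CUBIC)
    cv2.imwrite(f"pics/{tag}.png",o[:,:,::-1]);np.savez(f"{tag}.npz",im=im,d=d,**{k:np.array(v) for k,v in p.items()})
    return im,d,p,world(im,d,p)
E
python3 - <<'E'
from h import *
plan((.48,.2,.1))
snap("scene","s2",(360,200,520,320),5)
E
```

```text
t 4.22 pos [0.484  0.2068 0.1089] rot [-1.573 -0.006  0.59 ] q6 -1.92 F [ 1.7  0.7 -4.5] g 0.081
spin 0.000  linear cm x -0.71 y 0.89 z -0.34  (after spin)
```

View pics/s2.png

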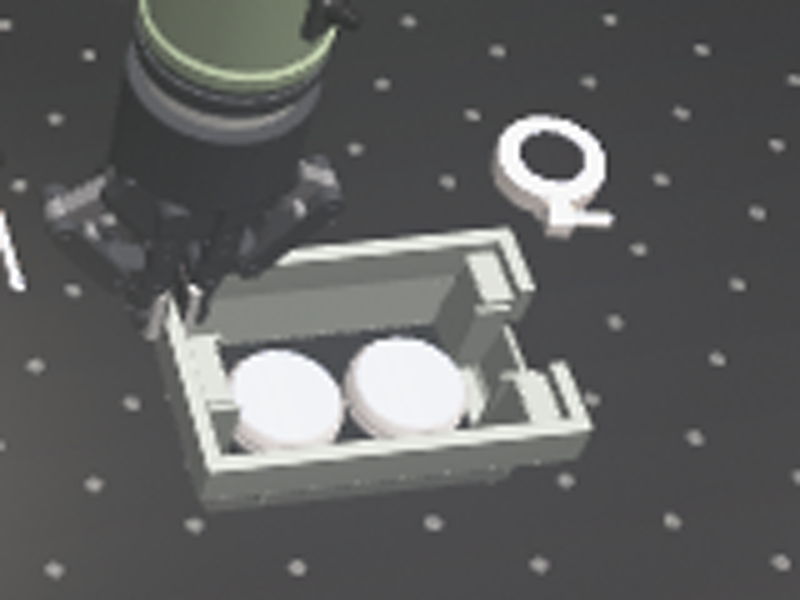

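```bash
cat >> h.py <<'E'
from scipy.optimize import least_squares
from scipy.spatial.transform import Rotation as Ro
def tote_pose(Ws,c,R,it=6,tol=.010,verbose=True,xcut=None):
    """rim-top fit: plane by points in rim band near prediction; returns centre(mid), R"""
    c=np.array(c,float);R=np.array(R,float)
    P=np.concatenate([w.reshape(-1,3) for w in Ws]);P=P[~np.isnan(P[:,0])]
    P=P[np.linalg.norm(P-c,axis=1)<.13]
    for i in range(it):
        t=tol if i<2 else .004
        l=(P-c)@R
        band=(((abs(abs(l[:,1])-.051)<(.010 if i<2 else .005))&(abs(l[:,0])<.085))|((abs(abs(l[:,0])-.081)<(.010 if i<2 else .005))&(abs(l[:,1])<.055)))
        if xcut is not None: band&=~xcut(l)
        k=band&(abs(l[:,2]-.030)<t)
        q=P[k]
        cc,n,N=plane(q,tol=.0025)
        # new z axis n ; keep x projected
        x=R[:,0]-n*(R[:,0]@n);x/=np.linalg.norm(x);R=np.stack([x,np.cross(n,x),n],1)
        c=c+n*((cc-c)@n-.030)
        l=(P-c)@R
        k=(abs(l[:,2]-.030)<.004)&(abs(l[:,0])<.098)&(abs(l[:,1])<.068)
        if xcut is not None: k&=~xcut(l)
        # fit rectangle centrelines: long sides y=+-51, ends x=+-81
        def sel(a,b,va,vb):return k&(abs(l[:,a]-va)<.008)&(abs(l[:,b])<vb)
        s1=sel(1,0,.051,.070);s2=sel(1,0,-.051,.070);e1=sel(0,1,.081,.045);e2=sel(0,1,-.081,.045)
        # yaw & y from sides
        def res(v):
            dx,dy,th=v;o=[]
            ca,sa=np.cos(th),np.sin(th)
            X=(l[:,0]-dx)*ca+(l[:,1]-dy)*sa;Y=-(l[:,0]-dx)*sa+(l[:,1]-dy)*ca
            return np.concatenate([Y[s1]-.051,Y[s2]+.051,X[e1]-.081,X[e2]+.081])
        v=least_squares(res,[0,0,0],loss="soft_l1",f_scale=.002).x
        c=c+R@np.array([v[0],v[1],0]);R=R@Ro.from_euler("z",v[2]).as_matrix()
    if verbose: print("N plane",N,"sides",s1.sum(),s2.sum(),"ends",e1.sum(),e2.sum(),"c",c.round(4),"tilt",np.degrees(np.arccos(R[2,2])).round(2),"xaxis",R[:,0].round(3),"yaxis",R[:,1].round(3))
    return c,R
def Rz(a):return Ro.from_euler("z",a,degrees=True).as_matrix()
S0=np.array([.6015,.0316,.0665])
def seatR():
    t=np.radians(28);y=np.radians(6.1)
    x=np.array([np.cos(t)*np.cos(y),np.cos(t)*np.sin(y),np.sin(t)]);yy=np.array([-np.sin(y),np.cos(y),0])
    return np.stack([x,yy,np.cross(x,yy)],1)
def inseat(c,R):
    S=seatR();l=(c-S0)@S*1000
    T=S.T@R
    print("in seat mm",l.round(1),"x.ys",T[1,0].round(4),"x comps",T[:,0].round(3),"z comps",T[:,2].round(3))
E
python3 - <<'E'
from h import *
*_,p,W1=snap("scene","s3");*_,p,W2=snap("top","t3")
i,d,p,W0=load("top0.npz")+(None,);W0=world(i,d,p)
tote_pose([W0],(.4615,.2903,.03),Rz(-56.2))
i,d,p=load("scene0.npz")
tote_pose([world(i,d,p)],(.4615,.2903,.03),Rz(-56.2))
print("now")
for ws in([W1],[W2],[W1,W2]): tote_pose(ws,(.463,.291,.073),Rz(-56.2))
plan((0,0,0))
E
```

```text
N plane 781 sides 267 256 ends 166 105 c [0.4625 0.2897 0.029 ] tilt 0.12 xaxis [ 0.557 -0.831  0.   ] yaxis [0.831 0.557 0.002]
N plane 619 sides 235 216 ends 132 78 c [0.4649 0.2909 0.0296] tilt 0.28 xaxis [ 0.56  -0.829  0.002] yaxis [0.829 0.56  0.005]
now
N plane 572 sides 249 149 ends 126 82 c [0.4692 0.2922 0.0707] tilt 0.9 xaxis [ 0.557 -0.831  0.015] yaxis [0.831 0.557 0.004]
N plane 188 sides 0 200 ends 0 3 c [0.4648 0.2927 0.0695] tilt 1.56 xaxis [ 0.556 -0.831  0.025] yaxis [0.831 0.556 0.011]
N plane 734 sides 249 353 ends 122 89 c [0.4684 0.2916 0.0704] tilt 1.09 xaxis [ 0.558 -0.83   0.015] yaxis [0.83  0.558 0.011]
t 4.37 pos [0.4815 0.206  0.1057] rot [-1.571  0.     0.59 ] q6 -1.92 F [ 0.5 -0.1 -5.1] g 0.075
spin 0.000  linear cm x -51.46 y 10.57 z 9.69  (after spin)
```

{"api": "step_arm", "payload": {"motion": [{"hand": 0.5, "linear": [0, -1.5, 0], "spin": 0}, {"hand": 0.5, "linear": [0, -2, 0], "spin": 0}, {"hand": 0.5, "linear": [0, -2, 0], "spin": 0.04}, {"hand": 0.5, "linear": [0, -1.5, 0], "spin": 0.08}, {"hand": 0.5, "linear": [0, -1, 0], "spin": 0.08}]}}

```text
clock: 4.78
position: [0.4819, 0.2061, 0.1866]
ee_rot: [-1.571, -0.001, 0.386]
contact_force: [1.1, 0.3, -3.9]
gripper_width: 0.08
```

{"api": "step_arm", "payload": {"motion": [{"hand": 0.5, "linear": [0, 0, 0], "spin": 0.08}, {"hand": 0.5, "linear": [0, 0, 0], "spin": 0.08}, {"hand": 0.5, "linear": [0, 0, 0], "spin": 0.08}, {"hand": 0.5, "linear": [0, 0, 0], "spin": 0.043}, {"hand": 0.5, "linear": [0, 0, 0], "spin": 0}]}}

```text
clock: 5.2
position: [0.4807, 0.2057, 0.1845]
ee_rot: [-1.571, 0.003, 0.107]
contact_force: [-0.7, 0.3, -5.1]
gripper_width: 0.078
```

```bash
python3 -c "
from h import *
plan((.5887,-.0512,.187),96.1)"
```

```text
t 5.20 pos [0.4807 0.2057 0.1845] rot [-1.571  0.003  0.107] q6 -1.44 F [-0.7  0.3 -5.1] g 0.078
spin 0.000  linear cm x 8.01 y -0.25 z -26.70  (after spin)
```

{"api": "step_arm", "payload": {"motion": [{"hand": 0.5, "linear": [0.4, -0.3, -1], "spin": 0}, {"hand": 0.5, "linear": [0.6, 0, -2], "spin": 0}, {"hand": 0.5, "linear": [0.8, 0, -2.5], "spin": 0}, {"hand": 0.5, "linear": [0.8, 0, -2.5], "spin": 0}, {"hand": 0.5, "linear": [0.8, 0, -2.5], "spin": 0}]}}

```text
clock: 5.62
position: [0.527, 0.1036, 0.1885]
ee_rot: [-1.571, 0.001, 0.109]
contact_force: [0.4, -0.0, -4.8]
gripper_width: 0.077
```

{"api": "step_arm", "payload": {"motion": [{"hand": 0.5, "linear": [0.8, 0, -2.5], "spin": 0}, {"hand": 0.5, "linear": [0.8, 0, -2.5], "spin": 0}, {"hand": 0.5, "linear": [0.8, 0, -2.5], "spin": 0}, {"hand": 0.5, "linear": [0.8, 0, -2.5], "spin": 0}, {"hand": 0.5, "linear": [0.7, 0, -2.5], "spin": 0}]}}

```text
clock: 6.03
position: [0.5793, -0.017, 0.1884]
ee_rot: [-1.571, 0.001, 0.108]
contact_force: [-0.0, -0.6, -4.7]
gripper_width: 0.078
```

{"api": "step_arm", "payload": {"motion": [{"hand": 0.5, "linear": [0.4, 0, -1.5], "spin": 0}, {"hand": 0.5, "linear": [0.2, 0, -0.8], "spin": 0}, {"hand": 0.5, "linear": [0, 0, 0], "spin": 0}]}}

```text
clock: 6.28
position: [0.5877, -0.0389, 0.1885]
ee_rot: [-1.571, 0.0, 0.105]
contact_force: [-0.0, 0.2, -3.9]
gripper_width: 0.078
```

```bash
python3 - <<'E'
from h import *
plan((.5887,-.0512,.187),96.1)
i,d,p,W1=snap("scene","s4");i,d,p,W2=snap("top","t4",(220,100,440,265),3.6)
S=seatR()
c0=cur()["position"]+np.array([0,0,-.035])-Rz(-83.9)@np.array([.081,-.030,0])
print(c0)
for ws in([W1],[W2]):
    c,R=tote_pose(ws,c0,Rz(-83.9));inseat(c,R)
E
```

```text
t 6.28 pos [ 0.5877 -0.0389  0.1885] rot [-1.571  0.     0.105] q6 -1.89 F [-0.   0.2 -3.9] g 0.078
spin -0.001  linear cm x -0.03 y 0.15 z -1.24  (after spin)
[0.60799352 0.04735135 0.15338726]
N plane 737 sides 305 245 ends 145 96 c [0.6151 0.0459 0.1515] tilt 0.86 xaxis [ 0.109 -0.994  0.015] yaxis [ 0.994  0.109 -0.002]
in seat mm [53.2 12.8 67.9] x.ys -0.9999 x comps [ 0.009 -1.     0.012] z comps [0.471 0.015 0.882]
N plane 656 sides 262 261 ends 0 123 c [0.6115 0.0456 0.1509] tilt 0.82 xaxis [ 0.105 -0.994  0.014] yaxis [ 0.994  0.105 -0.004]
in seat mm [49.7 12.9 69.1] x.ys -0.9999 x comps [ 0.005 -1.     0.013] z comps [0.473 0.014 0.881]
```

View pics/s4.png

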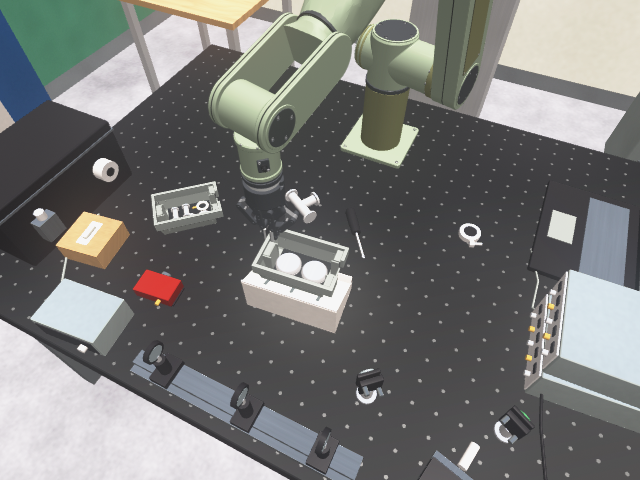

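{"api": "step_arm", "payload": {"motion": [{"hand": 0.5, "linear": [0, 0, -0.7], "spin": 0}, {"hand": 0.5, "linear": [0, 0.7, -0.5], "spin": 0}, {"hand": 0.5, "linear": [0, 1.2, 0], "spin": 0}, {"hand": 0.5, "linear": [0, 0.5, 0], "spin": 0}, {"hand": 0.5, "linear": [0, 0, 0], "spin": 0}]}}

```text
clock: 6.8
position: [0.5865, -0.0481, 0.1618]
ee_rot: [-1.569, 0.006, 0.108]
contact_force: [-1.2, -0.5, -4.6]
gripper_width: 0.075
```

{"api": "step_arm", "payload": {"motion": [{"hand": 0.5, "linear": [0, 0.3, 0], "spin": 0}, {"hand": 0.5, "linear": [0, 0.3, 0], "spin": 0}, {"hand": 0.5, "linear": [0, 0.3, 0], "spin": 0}, {"hand": 0.5, "linear": [0, 0.3, 0], "spin": 0}, {"hand": 0.5, "linear": [0, 0, 0], "spin": 0}]}}

```text
clock: 7.22
position: [0.5867, -0.0499, 0.1548]
ee_rot: [-1.572, 0.005, 0.108]
contact_force: [-11.8, -3.2, 10.5]
gripper_width: 0.075
```

{"api": "step_arm", "payload": {"motion": [{"hand": 0.5, "linear": [-0.2, 0.3, 0], "spin": 0}, {"hand": 0.5, "linear": [-0.2, 0.3, 0], "spin": 0}, {"hand": 0.5, "linear": [-0.2, 0.3, 0], "spin": 0}, {"hand": 0.5, "linear": [0, 0, 0], "spin": 0}]}}

```text
clock: 7.55
position: [0.5817, -0.0501, 0.1458]
ee_rot: [-1.572, 0.002, 0.108]
contact_force: [-8.8, -1.6, 8.6]
gripper_width: 0.078
```

```bash
cat > tp.py <<'E'
from h import *
import sys
tag,th,dy=sys.argv[1],float(sys.argv[2]),float(sys.argv[3])  # tilt guess
s=cur();print(s["position"].round(4),s["contact_force"].round(1))
h=np.radians(6.1)
# guessed R : tote x=-ys, tilt about ys
R=Ro.from_rotvec(-np.array([-np.sin(h),np.cos(h),0])*np.radians(th)).as_matrix()@Rz(-83.9)
piv=s["position"]+[0,0,-.0135]
c0=piv-R@np.array([.083,-.031,.022])
i,d,p,W1=snap("scene",tag+"s",(220,190,380,350),3.7);i,d,p,W2=snap("top",tag+"t",(220,100,440,265),3.6)
for ws in([W1],[W2]):
    try:
        c,R2=tote_pose(ws,c0,R,tol=.014);inseat(c,R2)
        print("slope tilt",np.degrees(np.arcsin(R2[2,1])),"sag x",np.degrees(np.arcsin(R2[2,0])))
    except Exception as e:print(e)
E
python3 tp.py a1 5 0
```

```text
[ 0.5817 -0.0501  0.1458] [-8.8 -1.6  8.6]
N plane 484 sides 180 195 ends 90 35 c [0.613  0.0404 0.1124] tilt 8.83 xaxis [ 0.119 -0.993 -0.011] yaxis [0.981 0.116 0.153]
in seat mm [32.5  7.5 34.8] x.ys -0.9999 x comps [ 0.006 -1.    -0.016] z comps [ 0.329 -0.013  0.944]
slope tilt 8.800854529508289 sag x -0.650944106303819
N plane 602 sides 249 238 ends 0 113 c [0.6086 0.0339 0.1164] tilt 9.3 xaxis [ 0.116 -0.993 -0.005] yaxis [0.98  0.114 0.161]
in seat mm [29.8  1.5 40.6] x.ys -0.9999 x comps [ 0.006 -1.    -0.009] z comps [ 0.321 -0.007  0.947]
slope tilt 9.292717749233049 sag x -0.2993669158991795
```

View pics/a1s.png

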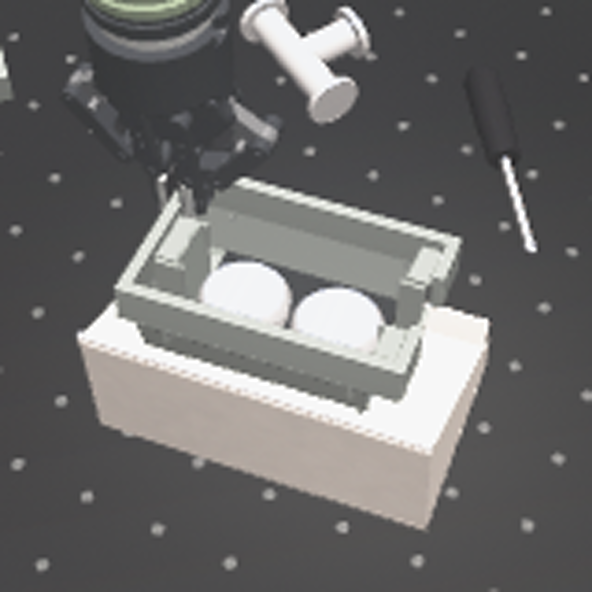

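{"api": "step_arm", "payload": {"motion": [{"hand": 0.5, "linear": [-0.2, 0.35, 0], "spin": 0}, {"hand": 0.5, "linear": [-0.2, 0.35, 0], "spin": 0}, {"hand": 0.5, "linear": [-0.2, 0.35, 0], "spin": 0}, {"hand": 0.5, "linear": [-0.15, 0.35, 0], "spin": 0}, {"hand": 0.5, "linear": [0, 0, 0], "spin": 0}]}}

```text
clock: 8.07
position: [0.5752, -0.0505, 0.1312]
ee_rot: [-1.571, -0.001, 0.108]
contact_force: [-5.0, -1.5, 4.7]
gripper_width: 0.075
```

{"api": "step_arm", "payload": {"motion": [{"hand": 0.5, "linear": [-0.1, 0.3, 0], "spin": 0}, {"hand": 0.5, "linear": [-0.1, 0.3, 0], "spin": 0}, {"hand": 0.5, "linear": [0, 0, 0], "spin": 0}]}}

```text
clock: 8.32
position: [0.5733, -0.0507, 0.1253]
ee_rot: [-1.571, -0.001, 0.108]
contact_force: [-5.0, -0.7, 4.6]
gripper_width: 0.076
```

```bash
python3 tp.py a2 24 0
```

```text
[ 0.5733 -0.0507  0.1253] [-5.  -0.7  4.6]
N plane 504 sides 211 178 ends 82 22 c [0.6109 0.0409 0.1009] tilt 22.5 xaxis [ 0.109 -0.994  0.001] yaxis [0.918 0.101 0.383]
in seat mm [25.3  8.2 25.5] x.ys -1.0 x comps [ 0.003 -1.    -0.001] z comps [ 0.096 -0.001  0.995]
slope tilt 22.50315755602732 sag x 0.03497688512928844
N plane 586 sides 253 238 ends 0 108 c [0.6051 0.0338 0.1054] tilt 22.88 xaxis [ 0.113 -0.994 -0.002] yaxis [0.916 0.103 0.389]
in seat mm [21.6  1.8 32.5] x.ys -1.0 x comps [ 0.005 -1.    -0.005] z comps [ 0.089 -0.004  0.996]
slope tilt 22.87557634355587 sag x -0.09491263628953296
```

{"api": "step_arm", "payload": {"motion": [{"hand": 0.5, "linear": [-0.1, 0.3, 0], "spin": 0}, {"hand": 0.5, "linear": [-0.1, 0.3, 0], "spin": 0}, {"hand": 0.5, "linear": [-0.1, 0.2, 0], "spin": 0}, {"hand": 0.5, "linear": [0, 0, 0], "spin": 0}]}}

```text
clock: 8.75
position: [0.5715, -0.0509, 0.1178]
ee_rot: [-1.571, -0.003, 0.107]
contact_force: [-5.5, -0.5, 5.3]
gripper_width: 0.079
```

```bash
python3 tp.py a3 28 0
```

```text
[ 0.5715 -0.0509  0.1178] [-5.5 -0.5  5.3]
N plane 518 sides 213 187 ends 75 20 c [0.6105 0.0408 0.0971] tilt 27.55 xaxis [ 0.115 -0.993  0.002] yaxis [0.881 0.102 0.463]
in seat mm [23.2  8.2 22.4] x.ys -1.0 x comps [ 0.008 -1.    -0.002] z comps [ 0.008 -0.002  1.   ]
slope tilt 27.553704071503468 sag x 0.10697142047335903
N plane 562 sides 258 229 ends 0 103 c [0.6044 0.0337 0.1013] tilt 27.87 xaxis [ 0.114 -0.993 -0.001] yaxis [0.878 0.1   0.467]
in seat mm [19.1  1.8 29.3] x.ys -1.0 x comps [ 0.006 -1.    -0.005] z comps [ 0.002 -0.005  1.   ]
slope tilt 27.869563681004056 sag x -0.07318189970042546
```

{"api": "step_arm", "payload": {"motion": [{"hand": 0.5, "linear": [-0.3, 0.16, 0], "spin": 0}, {"hand": 0.5, "linear": [-0.35, 0.19, 0], "spin": 0}, {"hand": 0.5, "linear": [-0.35, 0.19, 0], "spin": 0}, {"hand": 0.5, "linear": [-0.35, 0.19, 0], "spin": 0}, {"hand": 0.5, "linear": [0, 0, 0], "spin": 0}]}}

```text
clock: 9.27
position: [0.5595, -0.0529, 0.1114]
ee_rot: [-1.573, -0.007, 0.107]
contact_force: [-1.4, -0.5, 5.7]
gripper_width: 0.08
```

{"api": "step_arm", "payload": {"motion": [{"hand": 0.5, "linear": [-0.15, 0.08, 0], "spin": 0}, {"hand": 0.5, "linear": [-0.15, 0.08, 0], "spin": 0}, {"hand": 0.5, "linear": [0, 0, 0], "spin": 0}]}}

```text
clock: 9.52
position: [0.5573, -0.0532, 0.1102]
ee_rot: [-1.573, -0.008, 0.107]
contact_force: [-1.0, -0.9, 6.9]
gripper_width: 0.076
```

```bash
python3 tp.py a4 28 0
```

```text
[ 0.5573 -0.0532  0.1102] [-1.  -0.9  6.9]
N plane 515 sides 217 181 ends 64 25 c [0.5969 0.038  0.0899] tilt 27.75 xaxis [ 0.111 -0.994 -0.001] yaxis [0.88  0.098 0.466]
in seat mm [ 7.5  6.9 22.5] x.ys -1.0 x comps [ 0.004 -1.    -0.003] z comps [ 0.004 -0.003  1.   ]
slope tilt 27.748562270637194 sag x -0.052549007838432804
N plane 555 sides 262 223 ends 0 105 c [0.5906 0.0312 0.0937] tilt 27.93 xaxis [ 0.105 -0.994 -0.001] yaxis [0.879 0.092 0.468]
in seat mm [ 3.2  0.8 29.2] x.ys -1.0 x comps [-0.002 -1.    -0.001] z comps [ 0.001 -0.001  1.   ]
slope tilt 27.934641011562586 sag x -0.08143556702155984
```

View pics/a4t.png

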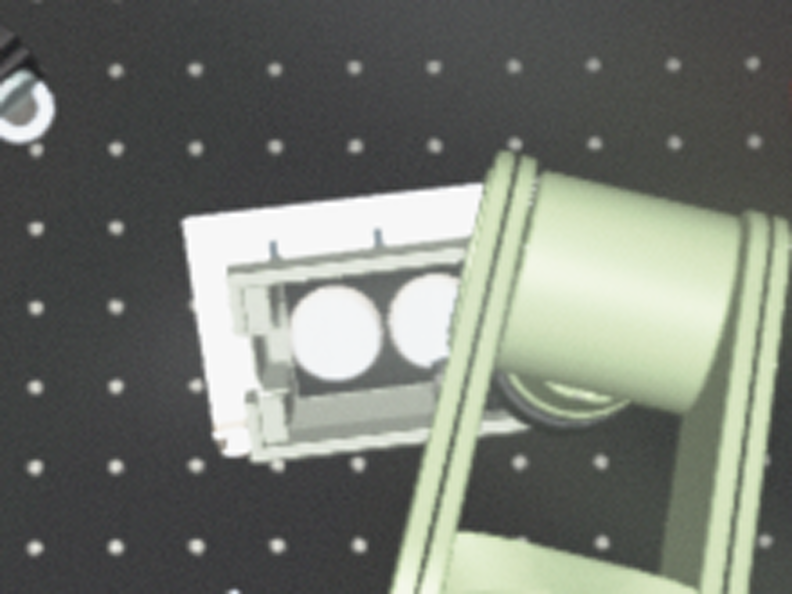

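{"api": "step_arm", "payload": {"motion": [{"hand": 0.5, "linear": [-0.15, 0.07, 0], "spin": 0}, {"hand": 0.5, "linear": [-0.15, 0.07, 0], "spin": 0}, {"hand": 0.5, "linear": [-0.1, 0.03, 0], "spin": 0}, {"hand": 0.5, "linear": [0, 0, 0], "spin": 0}]}}

```text
clock: 9.95
position: [0.5535, -0.0536, 0.1082]
ee_rot: [-1.573, -0.009, 0.106]
contact_force: [1.0, -0.0, 4.9]
gripper_width: 0.079
```

```bash
python3 tp.py a5 28 0
```

```text
[ 0.5535 -0.0536  0.1082] [ 1.  -0.   4.9]
N plane 515 sides 207 190 ends 72 23 c [0.5936 0.038  0.0878] tilt 28.05 xaxis [ 0.109 -0.994 -0.003] yaxis [0.877 0.095 0.47 ]
in seat mm [ 3.6  7.2 22.2] x.ys -1.0 x comps [ 0.001 -1.    -0.004] z comps [-0.001 -0.004  1.   ]
slope tilt 28.04878762195045 sag x -0.15248568239562152
N plane 582 sides 261 225 ends 0 105 c [0.5872 0.0308 0.0919] tilt 27.95 xaxis [ 0.105 -0.994 -0.   ] yaxis [0.878 0.093 0.469]
in seat mm [-0.7  0.7 29.1] x.ys -1.0 x comps [-0.001 -1.     0.   ] z comps [0.001 0.    1.   ]
slope tilt 27.951407119702733 sag x -0.010726067502095338
```

{"api": "step_arm", "payload": {"motion": [{"hand": 1.2, "linear": [0, 0, 0], "spin": 0}, {"hand": 2.0, "linear": [0, 0, 0], "spin": 0}, {"hand": 2.5, "linear": [0, 0, 0], "spin": 0}, {"hand": 2.5, "linear": [0, 0, 0], "spin": 0}]}}

```text
clock: 10.38
position: [0.5534, -0.0544, 0.1072]
ee_rot: [-1.574, -0.008, 0.107]
contact_force: [4.8, -2.6, 3.8]
gripper_width: 0.291
```

{"api": "step_arm", "payload": {"motion": [{"hand": 2.5, "linear": [0, -0.5, 0], "spin": 0}, {"hand": 2.5, "linear": [0, -1.5, 0], "spin": 0}, {"hand": 2.5, "linear": [0, -2.5, 0], "spin": 0}, {"hand": 2.5, "linear": [0, -4, 0], "spin": 0}, {"hand": 2.5, "linear": [0, -4, 0], "spin": 0}]}}

```text
clock: 10.8
position: [0.5478, -0.0523, 0.2294]
ee_rot: [-1.568, 0.006, 0.107]
contact_force: [0.6, 0.6, 0.5]
gripper_width: 0.295
```

```bash
python3 - <<'E'
from h import *
# fitting pinch
i,d,p=load("top0.npz");c,R=tote_pose([world(i,d,p)],(.5163,-.3449,.03),Rz(-47.3))
t=c+R@np.array([.081,.030,0]);print("pinch",t)
plan((t[0],t[1],.2),-47.3)
i,d,p,W=snap("top","t6",(220,100,440,265),3.6);S=seatR()
R0=np.stack([-S[:,1],S[:,0],S[:,2]],1)
inseat(*tote_pose([W],S0+S[:,2]*.03,R0))
E
```

```text
N plane 795 sides 254 263 ends 178 103 c [ 0.5157 -0.3435  0.0289] tilt 0.22 xaxis [ 0.679 -0.734  0.002] yaxis [0.734 0.679 0.003]
pinch [ 0.59271066 -0.3826158   0.02912203]
t 10.80 pos [ 0.5478 -0.0523  0.2294] rot [-1.568  0.006  0.107] q6 -1.93 F [0.6 0.6 0.5] g 0.295
spin 2.504  linear cm x 19.10 y 2.94 z 27.32  (after spin)
N plane 601 sides 262 209 ends 9 100 c [0.5873 0.031  0.092 ] tilt 28.06 xaxis [ 0.104 -0.995 -0.002] yaxis [0.878 0.091 0.47 ]
in seat mm [-0.6  0.9 29.1] x.ys -1.0 x comps [-0.003 -1.    -0.001] z comps [-0.001 -0.001  1.   ]
```

{"api": "step_arm", "payload": {"motion": [{"hand": 3.5, "linear": [0.1, 0, -2.5], "spin": 0}, {"hand": 3.5, "linear": [0.1, 0, -4], "spin": 0}, {"hand": 3.5, "linear": [0.1, 0, -4], "spin": 0}, {"hand": 3.5, "linear": [0.1, 0, -4], "spin": 0}, {"hand": 3.5, "linear": [0.1, 0, -4], "spin": 0}]}}

```text
clock: 11.27
position: [0.5742, -0.2375, 0.2297]
ee_rot: [-1.569, 0.001, 0.108]
contact_force: [0.8, -0.0, -0.2]
gripper_width: 0.412
```

{"api": "step_arm", "payload": {"motion": [{"hand": 3.5, "linear": [0.1, 0, -4], "spin": 0}, {"hand": 3.5, "linear": [0.1, 0, -4], "spin": 0}, {"hand": 3.5, "linear": [0.1, 0, -4], "spin": 0}, {"hand": 3.5, "linear": [0.1, 0, -2.5], "spin": 0}, {"hand": 3.5, "linear": [0, 0, 0], "spin": 0.125}]}}

```text
clock: 11.68
position: [0.593, -0.3859, 0.2287]
ee_rot: [-1.572, 0.001, -0.025]
contact_force: [-0.7, 0.1, -0.1]
gripper_width: 0.41
```

{"api": "step_arm", "payload": {"motion": [{"hand": 3.5, "linear": [0, 0, 0], "spin": 0.125}, {"hand": 3.5, "linear": [0, 0, 0], "spin": 0.125}, {"hand": 3.5, "linear": [0, 0, 0], "spin": 0.125}, {"hand": 3.5, "linear": [0, 0, 0], "spin": 0.125}, {"hand": 3.5, "linear": [0, 0, 0], "spin": 0.125}]}}

```text
clock: 12.1
position: [0.5937, -0.3797, 0.2291]
ee_rot: [-1.57, 0.002, -0.649]
contact_force: [0.2, -0.3, 0.1]
gripper_width: 0.411
```

{"api": "step_arm", "payload": {"motion": [{"hand": 3.5, "linear": [0, 0, 0], "spin": 0.125}, {"hand": 3.5, "linear": [0, 0, 0], "spin": 0.125}, {"hand": 3.5, "linear": [0, 0, 0], "spin": 0.125}, {"hand": 3.5, "linear": [0, 0, 0], "spin": 0.125}, {"hand": 3.5, "linear": [0, 0, 0], "spin": 0.125}]}}

```text
clock: 12.52
position: [0.5937, -0.3796, 0.2291]
ee_rot: [-1.572, 0.002, -1.274]
contact_force: [0.3, -0.1, 0.1]
gripper_width: 0.407
```

{"api": "step_arm", "payload": {"motion": [{"hand": 3.5, "linear": [0, 0, 0], "spin": 0.125}, {"hand": 3.5, "linear": [0, 0, 0], "spin": 0.125}, {"hand": 3.5, "linear": [0, 0, 0], "spin": 0.125}, {"hand": 3.5, "linear": [0, 0, 0], "spin": 0.125}, {"hand": 3.5, "linear": [0, 0, 0], "spin": 0.125}]}}

```text
clock: 12.93
position: [0.5937, -0.3796, 0.2291]
ee_rot: [-1.573, 0.001, -1.899]
contact_force: [0.4, 0.9, -0.0]
gripper_width: 0.409
```

{"api": "step_arm", "payload": {"motion": [{"hand": 3.5, "linear": [0, 0, 0], "spin": 0.125}, {"hand": 3.5, "linear": [0, 0, 0], "spin": 0.125}, {"hand": 3.5, "linear": [0, 0, 0], "spin": 0.125}, {"hand": 3.5, "linear": [0, 0, 0], "spin": 0.125}, {"hand": 3.5, "linear": [0, 0, 0], "spin": 0}]}}

```text
clock: 13.35
position: [0.5938, -0.3796, 0.2291]
ee_rot: [-1.573, 0.0, -2.395]
contact_force: [-0.2, 0.0, -0.3]
gripper_width: 0.411
```

```bash
python3 - <<'E'
from h import *
plan((.5927,-.3826,.13),-47.2)
E
```

```text
t 13.35 pos [ 0.5938 -0.3796  0.2291] rot [-1.573  0.    -2.395] q6 0.13 F [-0.2  0.  -0.3] g 0.411
spin -0.000  linear cm x 0.28 y 9.91 z 0.15  (after spin)
```

```bash
python3 - <<'E'
from h import *
i,d,p,W=snap("wrist","w5")
c,R=tote_pose([W],(.5157,-.3435,.029),Rz(-47.2))
t=c+R@np.array([.081,.031,0]);print(t);plan((t[0],t[1],.068),np.degrees(np.arctan2(R[1,0],R[0,0])))
E
```

```text
N plane 4647 sides 1605 1037 ends 892 616 c [ 0.5166 -0.3454  0.0296] tilt 0.02 xaxis [ 0.677 -0.736  0.   ] yaxis [0.736 0.677 0.   ]
[ 0.59424841 -0.38405317  0.029652  ]
t 13.40 pos [ 0.5938 -0.3797  0.2293] rot [-1.573  0.    -2.39 ] q6 0.13 F [-0.   0.1 -0.9] g 0.409
spin 0.008  linear cm x 0.26 y 16.13 z 0.35  (after spin)
```

View pics/w5.png

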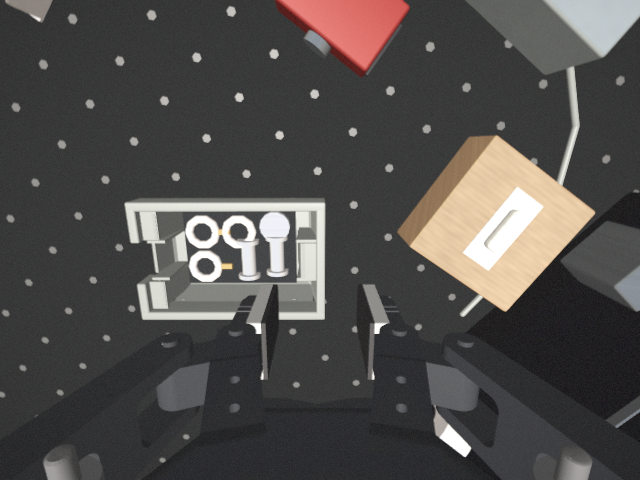

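{"api": "step_arm", "payload": {"motion": [{"hand": 3.5, "linear": [0.25, 3, 0.3], "spin": 0}, {"hand": 3.5, "linear": [0, 4, 0], "spin": 0}, {"hand": 3.5, "linear": [0, 3.5, 0], "spin": 0}, {"hand": 3.5, "linear": [0, 1.2, 0], "spin": 0}, {"hand": 3.5, "linear": [0, 0, 0], "spin": 0}]}}

```text
clock: 13.82
position: [0.5912, -0.3815, 0.1072]
ee_rot: [-1.582, -0.001, -2.391]
contact_force: [-0.0, -1.0, -0.8]
gripper_width: 0.408
```

```bash
python3 - <<'E'
from h import *
i,d,p,W=snap("wrist","w6")
c,R=tote_pose([W],(.5163,-.3450,.029),Rz(-47.2))
t=c+R@np.array([.081,.031,0]);print(t);plan((t[0],t[1],.066),np.degrees(np.arctan2(R[1,0],R[0,0])))
E
```

```text
N plane 9444 sides 4508 202 ends 2186 1788 c [ 0.5171 -0.3455  0.0296] tilt 0.1 xaxis [ 0.678 -0.735  0.001] yaxis [0.735 0.678 0.001]
[ 0.59477262 -0.38403935  0.02974253]
t 13.87 pos [ 0.5931 -0.3831  0.1109] rot [-1.576e+00 -1.000e-03 -2.391e+00] q6 0.12 F [0.2 0.6 1.2] g 0.410
spin 0.005  linear cm x -0.05 y 4.49 z 0.18  (after spin)
```

View pics/w6.png

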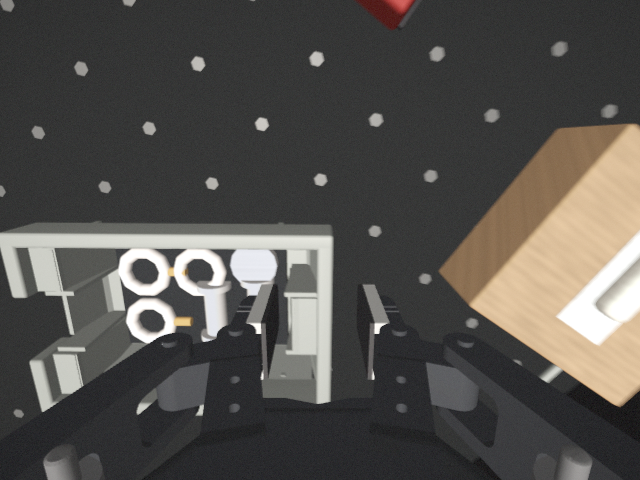

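{"api": "step_arm", "payload": {"motion": [{"hand": 3, "linear": [0, 2, 0.15], "spin": 0}, {"hand": 2.5, "linear": [0, 1.8, 0], "spin": 0}, {"hand": 2.5, "linear": [0, 0.6, 0], "spin": 0}, {"hand": 2.5, "linear": [0, 0, 0], "spin": 0}]}}

```text
clock: 14.2
position: [0.5955, -0.3854, 0.0697]
ee_rot: [-1.571, 0.0, -2.392]
contact_force: [-0.6, 0.3, -0.3]
gripper_width: 0.296
```

{"api": "step_arm", "payload": {"motion": [{"hand": 1.5, "linear": [0, 0, 0], "spin": 0}, {"hand": 0.5, "linear": [0, 0, 0], "spin": 0}, {"hand": 0.5, "linear": [0, 0, 0], "spin": 0}, {"hand": 0.5, "linear": [0, 0, 0], "spin": 0}, {"hand": 0.5, "linear": [0, 0, 0], "spin": 0}], "squeeze": 50}}

```text
clock: 14.62
position: [0.5966, -0.3861, 0.0716]
ee_rot: [-1.567, 0.001, -2.393]
contact_force: [-0.1, 1.2, 5.9]
gripper_width: 0.075
```

{"api": "step_arm", "payload": {"motion": [{"hand": 0.5, "linear": [0, 0, 0], "spin": 0}, {"hand": 0.5, "linear": [0, 0, 0], "spin": 0}]}}

```text
clock: 14.78
position: [0.5966, -0.3861, 0.0716]
ee_rot: [-1.567, 0.001, -2.393]
contact_force: [-0.4, 1.0, 6.0]
gripper_width: 0.073
```

```bash
python3 - <<'E'
from h import *
i,d,p,W=snap("wrist","w7",(220,200,420,420),3)
E
```

```text
(no output)
```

View pics/w7.png

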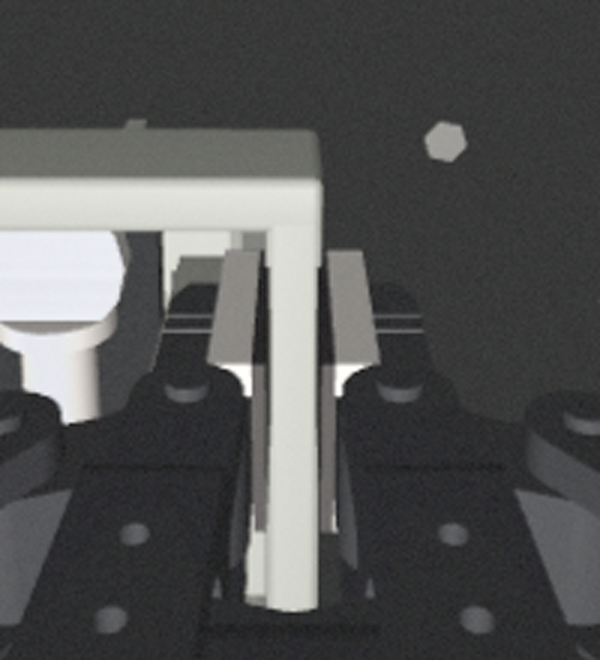

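{"api": "step_arm", "payload": {"motion": [{"hand": 2.0, "linear": [0, 0, 0], "spin": 0}, {"hand": 2.0, "linear": [-0.2, -0.3, 0], "spin": 0}, {"hand": 2.0, "linear": [0, 0, 0], "spin": 0}]}}

```text
clock: 15.08
position: [0.5972, -0.3839, 0.0725]
ee_rot: [-1.57, 0.0, -2.393]
contact_force: [-0.2, 0.1, 0.2]
gripper_width: 0.229
```

```bash
python3 - <<'E'
from h import *
plan((.5966,-.3861,.066))
i,d,p,W=snap("wrist","w8",(220,200,420,420),3)
E
```

```text
t 15.08 pos [ 0.5972 -0.3839  0.0725] rot [-1.57   0.    -2.393] q6 0.13 F [-0.2  0.1  0.2] g 0.229
spin 0.000  linear cm x 0.19 y 0.65 z 0.13  (after spin)
```

View pics/w8.png

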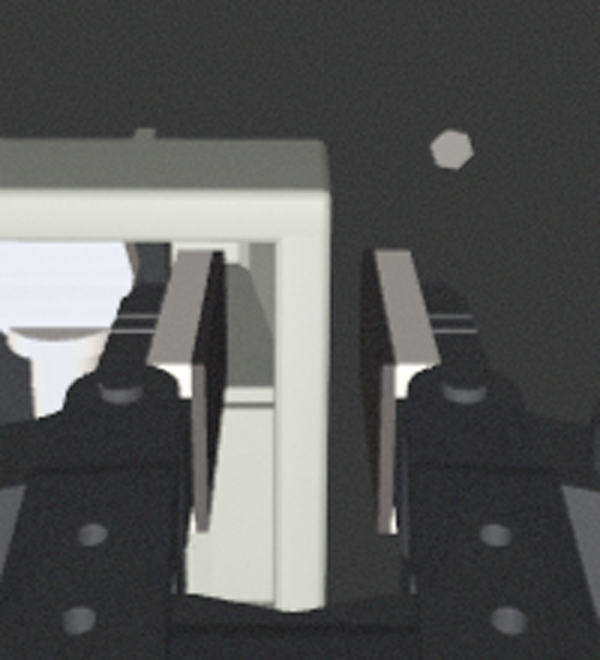

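{"api": "step_arm", "payload": {"motion": [{"hand": 2.0, "linear": [0, 0.5, 0.1], "spin": 0}, {"hand": 1.5, "linear": [0, 0.1, 0], "spin": 0}, {"hand": 0.5, "linear": [0, 0, 0], "spin": 0}, {"hand": 0.5, "linear": [0, 0, 0], "spin": 0}, {"hand": 0.5, "linear": [0, 0, 0], "spin": 0}]}}

```text
clock: 15.55
position: [0.597, -0.3843, 0.0652]
ee_rot: [-1.572, -0.0, -2.393]
contact_force: [0.4, 0.2, -2.4]
gripper_width: 0.078
```

{"api": "step_arm", "payload": {"motion": [{"hand": 0.5, "linear": [0, 0, 0], "spin": 0}, {"hand": 0.5, "linear": [0, 0, 0], "spin": 0}]}}

```text
clock: 15.72
position: [0.597, -0.3843, 0.0655]
ee_rot: [-1.572, -0.0, -2.393]
contact_force: [-0.8, 0.9, -2.5]
gripper_width: 0.078
```

{"api": "step_arm", "payload": {"motion": [{"hand": 0.5, "linear": [0, -0.7, 0], "spin": 0}, {"hand": 0.5, "linear": [0, -1.5, 0], "spin": 0}, {"hand": 0.5, "linear": [0, -2.5, 0], "spin": 0}, {"hand": 0.5, "linear": [0, -3, 0], "spin": 0}, {"hand": 0.5, "linear": [0, -3, 0], "spin": 0}]}}

```text
clock: 16.13
position: [0.5974, -0.3845, 0.1751]
ee_rot: [-1.571, 0.0, -2.393]
contact_force: [0.2, 1.1, -3.1]
gripper_width: 0.079
```

{"api": "step_arm", "payload": {"motion": [{"hand": 0.5, "linear": [0, -3, 0], "spin": 0}, {"hand": 0.5, "linear": [0, -3, 0], "spin": 0}, {"hand": 0.5, "linear": [0, -2, 0], "spin": 0}, {"hand": 0.5, "linear": [-0.6, -1, -0.6], "spin": 0}, {"hand": 0.5, "linear": [-1.2, 0, -1.3], "spin": 0}]}}

```text
clock: 16.55
position: [0.599, -0.3611, 0.269]
ee_rot: [-1.561, 0.001, -2.395]
contact_force: [1.1, 0.3, -3.4]
gripper_width: 0.078
```

{"api": "step_arm", "payload": {"motion": [{"hand": 0.5, "linear": [-1.7, 0, -1.8], "spin": 0}, {"hand": 0.5, "linear": [-1.7, 0, -1.8], "spin": 0}, {"hand": 0.5, "linear": [-1.7, 0, -1.8], "spin": 0}, {"hand": 0.5, "linear": [-1.7, 0, -1.8], "spin": 0}, {"hand": 0.5, "linear": [-1.7, 0, -1.8], "spin": 0}]}}

```text
clock: 16.97
position: [0.5981, -0.2326, 0.263]
ee_rot: [-1.572, 0.0, -2.393]
contact_force: [0.9, 0.4, -3.5]
gripper_width: 0.077
```

{"api": "step_arm", "payload": {"motion": [{"hand": 0.5, "linear": [-1.7, 0, -1.8], "spin": 0}, {"hand": 0.5, "linear": [-1.7, 0, -1.8], "spin": 0}, {"hand": 0.5, "linear": [-1.2, 0, -1.3], "spin": 0}, {"hand": 0.5, "linear": [-0.6, 0, -0.6], "spin": 0}, {"hand": 0.5, "linear": [0, 0, 0], "spin": 0}]}}

```text
clock: 17.38
position: [0.5991, -0.1565, 0.2632]
ee_rot: [-1.572, 0.0, -2.39]
contact_force: [0.4, -0.5, -4.0]
gripper_width: 0.078
```

```bash
python3 - <<'E'
from h import *
plan((.5501,.1095,.26),96.1)
snap("scene","s7")
E
```

```text
t 17.38 pos [ 0.5991 -0.1565  0.2632] rot [-1.572  0.    -2.39 ] q6 0.42 F [ 0.4 -0.5 -4. ] g 0.078
spin -2.496  linear cm x -2.04 y 0.32 z 26.97  (after spin)
```

View pics/s7.png

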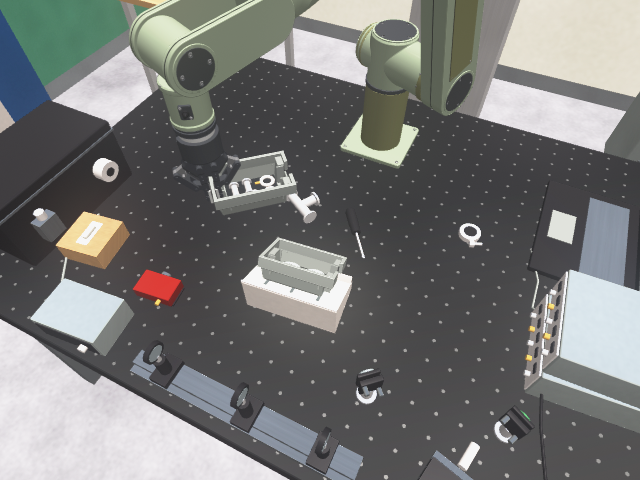

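{"api": "step_arm", "payload": {"motion": [{"hand": 0.5, "linear": [0, 0, 0], "spin": -0.06}, {"hand": 0.5, "linear": [0, 0, 0], "spin": -0.1}, {"hand": 0.5, "linear": [0, 0, 0], "spin": -0.12}, {"hand": 0.5, "linear": [0, 0, 0], "spin": -0.12}, {"hand": 0.5, "linear": [0, 0, 0], "spin": -0.12}]}}

```text
clock: 17.85
position: [0.5992, -0.1608, 0.2631]
ee_rot: [-1.571, -0.001, -1.869]
contact_force: [-0.3, 0.2, -2.7]
gripper_width: 0.078
```

{"api": "step_arm", "payload": {"motion": [{"hand": 0.5, "linear": [0, 0, 0], "spin": -0.12}, {"hand": 0.5, "linear": [0, 0, 0], "spin": -0.12}, {"hand": 0.5, "linear": [0, 0, 0], "spin": -0.12}, {"hand": 0.5, "linear": [0, 0, 0], "spin": -0.12}, {"hand": 0.5, "linear": [0, 0, 0], "spin": -0.12}]}}

```text
clock: 18.27
position: [0.5991, -0.1607, 0.263]
ee_rot: [-1.571, 0.0, -1.269]
contact_force: [-0.2, 0.1, -2.6]
gripper_width: 0.08
```

{"api": "step_arm", "payload": {"motion": [{"hand": 0.5, "linear": [0, 0, 0], "spin": -0.12}, {"hand": 0.5, "linear": [0, 0, 0], "spin": -0.12}, {"hand": 0.5, "linear": [0, 0, 0], "spin": -0.12}, {"hand": 0.5, "linear": [0, 0, 0], "spin": -0.12}, {"hand": 0.5, "linear": [0, 0, 0], "spin": -0.12}]}}

```text
clock: 18.68
position: [0.599, -0.1606, 0.2628]
ee_rot: [-1.571, 0.001, -0.669]
contact_force: [0.1, 0.5, -4.5]
gripper_width: 0.078
```

{"api": "step_arm", "payload": {"motion": [{"hand": 0.5, "linear": [0, 0, 0], "spin": -0.12}, {"hand": 0.5, "linear": [0, 0, 0], "spin": -0.12}, {"hand": 0.5, "linear": [0, 0, 0], "spin": -0.12}, {"hand": 0.5, "linear": [0, 0, 0], "spin": -0.12}, {"hand": 0.5, "linear": [0, 0, 0], "spin": -0.12}]}}

```text
clock: 19.1
position: [0.5988, -0.1605, 0.2627]
ee_rot: [-1.571, 0.002, -0.069]
contact_force: [0.1, 0.5, -4.2]
gripper_width: 0.078
```

{"api": "step_arm", "payload": {"motion": [{"hand": 0.5, "linear": [0, 0, 0], "spin": -0.1}, {"hand": 0.5, "linear": [0, 0, 0], "spin": -0.076}, {"hand": 0.5, "linear": [0, 0, 0], "spin": 0}]}}

```text
clock: 19.35
position: [0.5988, -0.1604, 0.2627]
ee_rot: [-1.57, 0.002, 0.102]
contact_force: [-0.8, -0.5, -3.0]
gripper_width: 0.079
```

```bash
python3 - <<'E'
from h import *
plan((.5501,.1095,.26),96.1)
i,d,p,W=snap("top","t7");S=seatR()
R0=np.stack([-S[:,1],S[:,0],S[:,2]],1)
inseat(*tote_pose([W],S0+S[:,2]*.03,R0))
E
```

```text
t 19.35 pos [ 0.5988 -0.1604  0.2627] rot [-1.57   0.002  0.102] q6 -2.07 F [-0.8 -0.5 -3. ] g 0.079
spin -0.004  linear cm x -1.97 y 0.27 z 27.35  (after spin)
N plane 872 sides 308 289 ends 179 99 c [0.5873 0.0311 0.0921] tilt 28.22 xaxis [ 0.103 -0.995 -0.001] yaxis [0.876 0.09  0.473]
in seat mm [-0.5  1.  29.2] x.ys -1.0 x comps [-0.003 -1.     0.001] z comps [-0.004  0.001  1.   ]
```

View pics/t7.png

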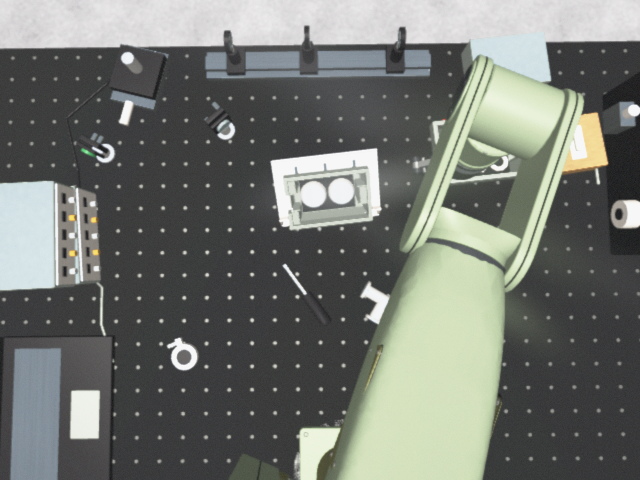

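{"api": "step_arm", "payload": {"motion": [{"hand": 0.5, "linear": [-0.1, 0, 1], "spin": 0}, {"hand": 0.5, "linear": [-0.2, 0, 2], "spin": 0}, {"hand": 0.5, "linear": [-0.2, 0, 2.5], "spin": 0}, {"hand": 0.5, "linear": [-0.2, 0, 2.5], "spin": 0}, {"hand": 0.5, "linear": [-0.2, 0, 2.5], "spin": 0}]}}

```text
clock: 19.82
position: [0.5789, -0.0543, 0.2631]
ee_rot: [-1.57, 0.001, 0.101]
contact_force: [-0.4, -0.7, -3.4]
gripper_width: 0.079
```

{"api": "step_arm", "payload": {"motion": [{"hand": 0.5, "linear": [-0.2, 0, 2.5], "spin": 0}, {"hand": 0.5, "linear": [-0.2, 0, 2.5], "spin": 0}, {"hand": 0.5, "linear": [-0.2, 0, 2.5], "spin": 0}, {"hand": 0.5, "linear": [-0.2, 0, 2.5], "spin": 0}, {"hand": 0.5, "linear": [-0.2, 0, 2.5], "spin": 0}]}}

```text
clock: 20.23
position: [0.556, 0.0693, 0.2633]
ee_rot: [-1.57, 0.0, 0.101]
contact_force: [0.6, -0.3, -4.1]
gripper_width: 0.077
```

{"api": "step_arm", "payload": {"motion": [{"hand": 0.5, "linear": [-0.1, 0, 2], "spin": 0}, {"hand": 0.5, "linear": [-0.1, 0, 1.5], "spin": 0}, {"hand": 0.5, "linear": [0, 0, 0.8], "spin": 0}, {"hand": 0.5, "linear": [0, 0, 0], "spin": 0}]}}

```text
clock: 20.57
position: [0.5498, 0.1122, 0.2633]
ee_rot: [-1.57, 0.0, 0.105]
contact_force: [0.5, -0.5, -3.0]
gripper_width: 0.078
```

```bash
cat > up.py <<'E'
from h import *
import sys
tag,th=sys.argv[1],float(sys.argv[2])
s=cur();print("t",s["clock"],s["position"].round(4),s["contact_force"].round(1))
h=np.radians(6.1);ysd=np.array([-np.sin(h),np.cos(h),0])
R=Ro.from_rotvec(-ysd*np.radians(th)).as_matrix()@Rz(96.1)
piv=s["position"]+[0,0,-.0135]
c0=piv-R@np.array([.083,.0326,.022])
i,d,p,W1=snap("scene",tag+"s",(220,190,380,350),3.7);i,d,p,W2=snap("top",tag+"t",(220,100,440,265),3.6)
# lower tote frame (measured)
cl=np.array([.5873,.0311,.0921]);S=seatR();y=np.radians(5.95)
xl=np.array([.1035,-.9946,0]);zl=S[:,2]-xl*(S[:,2]@xl);zl/=np.linalg.norm(zl);Rl=np.stack([xl,np.cross(zl,xl),zl],1)
for n,ws in(("scene",[W1]),("top",[W2])):
    try:
        c,R2=tote_pose(ws,c0,R,tol=.012)
        T=Rl.T@R2
        print(n,"in lower mm",((c-cl)@Rl*1e3).round(1),"tilt slope %.1f sag %.1f yaw err %.2f"%(np.degrees(np.arcsin(-R2[2,1])),np.degrees(np.arcsin(R2[2,0])),np.degrees(np.arctan2(T[1,0],T[0,0]))-180), "piv local",((piv-c)@R2*1e3).round(1))
    except Exception as e:print(n,"fail",e)
E
python3 up.py b1 0; python3 -c "
from h import *
plan((.5501,.1095,.22),96)"
```

```text
t 20.5667 [0.5498 0.1122 0.2633] [ 0.5 -0.5 -3. ]
N plane 800 sides 217 337 ends 165 101 c [0.5939 0.0363 0.2269] tilt 0.68 xaxis [-0.107  0.994  0.012] yaxis [-0.994 -0.107  0.003]
scene in lower mm [ -4.5  69.5 115.7] tilt slope -0.2 sag 0.7 yaw err -0.14 piv local [80.4 35.8 21.8]
N plane 748 sides 310 270 ends 0 146 c [0.5908 0.0338 0.2263] tilt 0.66 xaxis [-0.103  0.995  0.011] yaxis [-0.995 -0.103  0.004]
top in lower mm [ -2.3  66.3 116.7] tilt slope -0.2 sag 0.6 yaw err -0.31 piv local [82.4 32.8 22.4]
t 20.67 pos [0.5504 0.1101 0.2632] rot [-1.572 -0.     0.103] q6 -1.63 F [-0.1  0.4 -3.1] g 0.080
spin -0.002  linear cm x -0.03 y 4.32 z -0.05  (after spin)
```

View pics/b1s.png

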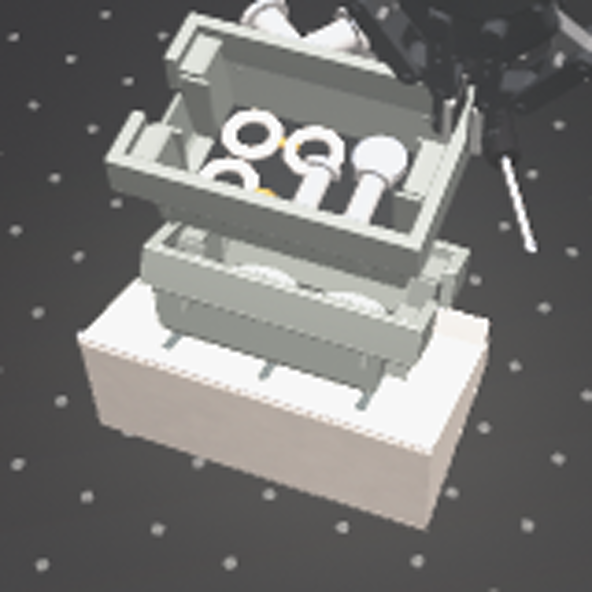

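{"api": "step_arm", "payload": {"motion": [{"hand": 0.5, "linear": [0, 1, 0], "spin": 0}, {"hand": 0.5, "linear": [0, 1.8, 0], "spin": 0}, {"hand": 0.5, "linear": [0, 1.3, 0], "spin": 0}, {"hand": 0.5, "linear": [0, 0.3, 0], "spin": 0}, {"hand": 0.5, "linear": [0, 0, 0], "spin": 0}]}}

```text
clock: 21.08
position: [0.5492, 0.1093, 0.217]
ee_rot: [-1.571, 0.004, 0.102]
contact_force: [-0.2, -0.8, -3.2]
gripper_width: 0.079
```

{"api": "step_arm", "payload": {"motion": [{"hand": 0.5, "linear": [0, 0.3, 0], "spin": 0}, {"hand": 0.5, "linear": [0, 0.3, 0], "spin": 0}, {"hand": 0.5, "linear": [0, 0.3, 0], "spin": 0}, {"hand": 0.5, "linear": [0, 0, 0], "spin": 0}]}}

```text
clock: 21.42
position: [0.5507, 0.1102, 0.2103]
ee_rot: [-1.571, -0.001, 0.103]
contact_force: [0.7, 0.1, -2.3]
gripper_width: 0.081
```

{"api": "step_arm", "payload": {"motion": [{"hand": 0.5, "linear": [0, 0.3, 0], "spin": 0}, {"hand": 0.5, "linear": [-0.2, 0.3, 0], "spin": 0}, {"hand": 0.5, "linear": [-0.2, 0.3, 0], "spin": 0}, {"hand": 0.5, "linear": [0, 0, 0], "spin": 0}]}}

```text
clock: 21.75
position: [0.5473, 0.1104, 0.204]
ee_rot: [-1.571, -0.004, 0.104]
contact_force: [-5.0, 0.9, 8.3]
gripper_width: 0.08
```

{"api": "step_arm", "payload": {"motion": [{"hand": 0.5, "linear": [-0.2, 0.3, 0], "spin": 0}, {"hand": 0.5, "linear": [-0.2, 0.3, 0], "spin": 0}, {"hand": 0.5, "linear": [0, 0, 0], "spin": 0}]}}

```text
clock: 22.0
position: [0.543, 0.1099, 0.1979]
ee_rot: [-1.571, -0.003, 0.104]
contact_force: [-5.2, 0.6, 8.0]
gripper_width: 0.081
```

```bash
python3 up.py b2 9
```

```text
t 22.0 [0.543  0.1099 0.1979] [-5.2  0.6  8. ]
N plane 627 sides 195 303 ends 142 78 c [0.5922 0.0365 0.1677] tilt 9.75 xaxis [-0.118  0.993  0.026] yaxis [-0.979 -0.112 -0.167]
scene in lower mm [-4.8 40.3 64.1] tilt slope 9.6 sag 1.5 yaw err -359.95 piv local [79.2 37.2 21.2]
N plane 612 sides 257 224 ends 0 128 c [0.5883 0.0328 0.169 ] tilt 9.31 xaxis [-0.099  0.995 -0.008] yaxis [-0.982 -0.099 -0.162]
top in lower mm [-1.5 37.1 67.3] tilt slope 9.3 sag -0.5 yaw err -0.00 piv local [81.2 34.4 21.9]
```

View pics/b2s.png

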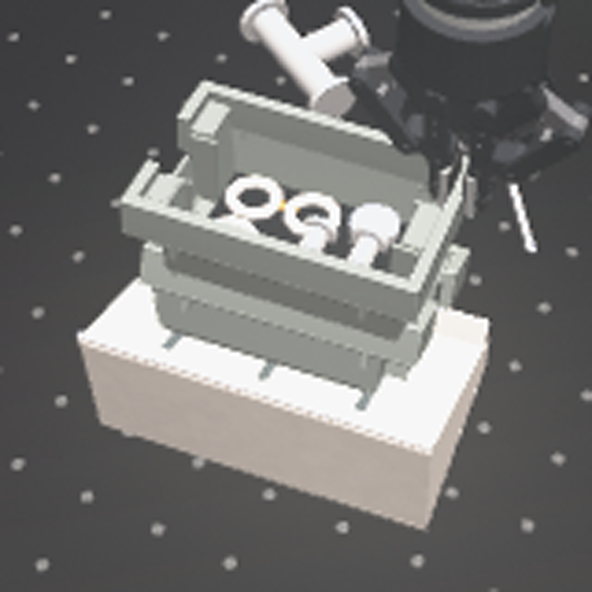

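{"api": "step_arm", "payload": {"motion": [{"hand": 0.5, "linear": [-0.18, 0.35, 0], "spin": 0}, {"hand": 0.5, "linear": [-0.17, 0.35, 0], "spin": 0}, {"hand": 0.5, "linear": [-0.15, 0.35, 0], "spin": 0}, {"hand": 0.5, "linear": [-0.14, 0.35, 0], "spin": 0}, {"hand": 0.5, "linear": [0, 0, 0], "spin": 0}]}}

```text
clock: 22.52
position: [0.5362, 0.1094, 0.1834]
ee_rot: [-1.571, -0.002, 0.104]
contact_force: [-5.0, 1.3, 8.4]
gripper_width: 0.08
```

{"api": "step_arm", "payload": {"motion": [{"hand": 0.5, "linear": [-0.12, 0.35, 0], "spin": 0}, {"hand": 0.5, "linear": [-0.1, 0.3, 0], "spin": 0}, {"hand": 0.5, "linear": [0, 0, 0], "spin": 0}]}}

```text
clock: 22.77
position: [0.5343, 0.1091, 0.1771]
ee_rot: [-1.571, -0.002, 0.104]
contact_force: [-6.4, 0.3, 7.5]
gripper_width: 0.08
```

```bash
python3 up.py b3 25
```

```text
t 22.7667 [0.5343 0.1091 0.1771] [-6.4  0.3  7.5]
N plane 560 sides 179 244 ends 39 71 c [0.5895 0.0394 0.1565] tilt 25.0 xaxis [-0.103  0.995  0.004] yaxis [-0.902 -0.092 -0.423]
scene in lower mm [-8.  33.  55.4] tilt slope 25.0 sag 0.2 yaw err -0.14 piv local [75.  40.4 26.3]
N plane 621 sides 249 231 ends 0 124 c [0.5838 0.0324 0.16  ] tilt 24.77 xaxis [-0.102  0.995 -0.002] yaxis [-0.903 -0.093 -0.419]
top in lower mm [-1.7 28.9 61.5] tilt slope 24.8 sag -0.1 yaw err -0.03 piv local [81.3 36.  20.8]
```

{"api": "step_arm", "payload": {"motion": [{"hand": 0.5, "linear": [-0.08, 0.25, 0], "spin": 0}, {"hand": 0.5, "linear": [-0.06, 0.2, 0], "spin": 0}, {"hand": 0.5, "linear": [0, 0, 0], "spin": 0}]}}

```text
clock: 23.12
position: [0.5333, 0.1089, 0.1729]
ee_rot: [-1.571, -0.003, 0.104]
contact_force: [-6.5, 1.1, 8.8]
gripper_width: 0.082
```

```bash
python3 up.py b4 27
```

```text
t 23.1167 [0.5333 0.1089 0.1729] [-6.5  1.1  8.8]
N plane 581 sides 185 251 ends 33 65 c [0.5889 0.0394 0.1545] tilt 27.73 xaxis [-0.1    0.995 -0.001] yaxis [-0.881 -0.089 -0.465]
scene in lower mm [-8.1 31.5 54. ] tilt slope 27.7 sag -0.0 yaw err -0.18 piv local [74.7 40.6 26.9]
N plane 613 sides 252 234 ends 0 117 c [0.583  0.0322 0.1579] tilt 27.8 xaxis [-0.1    0.995 -0.007] yaxis [-0.88  -0.091 -0.466]
top in lower mm [-1.5 27.2 60.1] tilt slope 27.8 sag -0.4 yaw err -0.01 piv local [81.3 36.  21.4]
```

{"api": "step_arm", "payload": {"motion": [{"hand": 0.5, "linear": [-0.2, -0.4, 0], "spin": 0}, {"hand": 0.5, "linear": [-0.4, 0.2, 0], "spin": 0}, {"hand": 0.5, "linear": [-0.6, 0.32, 0], "spin": 0}, {"hand": 0.5, "linear": [-0.6, 0.32, 0], "spin": 0}, {"hand": 0.5, "linear": [-0.6, 0.32, -0.1], "spin": 0}]}}

```text
clock: 23.63
position: [0.5071, 0.1051, 0.1612]
ee_rot: [-1.571, 0.002, 0.103]
contact_force: [-0.2, -0.5, -3.2]
gripper_width: 0.075
```

{"api": "step_arm", "payload": {"motion": [{"hand": 0.5, "linear": [-0.2, 0.1, -0.05], "spin": 0}, {"hand": 0.5, "linear": [0, 0, 0], "spin": 0}, {"hand": 0.5, "linear": [0, 0, 0], "spin": 0}]}}

```text
clock: 23.88
position: [0.5065, 0.1042, 0.1613]
ee_rot: [-1.571, 0.0, 0.103]
contact_force: [0.4, -0.1, -3.7]
gripper_width: 0.079
```

```bash
python3 up.py b5 27.5
```

```text
t 23.8833 [0.5065 0.1042 0.1613] [ 0.4 -0.1 -3.7]
N plane 528 sides 169 236 ends 41 60 c [0.562  0.034  0.1419] tilt 26.74 xaxis [-0.112  0.994  0.018] yaxis [-0.889 -0.092 -0.45 ]
scene in lower mm [-5.5  1.5 55.7] tilt slope 26.7 sag 1.0 yaw err -0.07 piv local [76.1 40.3 25.2]
N plane 558 sides 228 228 ends 0 117 c [0.5569 0.0279 0.1452] tilt 26.73 xaxis [-0.1    0.995  0.006] yaxis [-0.889 -0.086 -0.45 ]
top in lower mm [ 0.1 -2.1 61.3] tilt slope 26.7 sag 0.3 yaw err -0.35 piv local [81.  37.  20.9]
```

View pics/b5s.png

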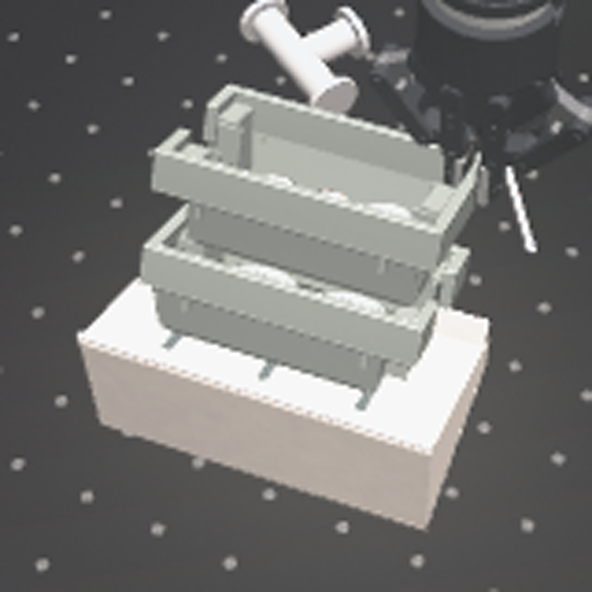

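View pics/b5t.png

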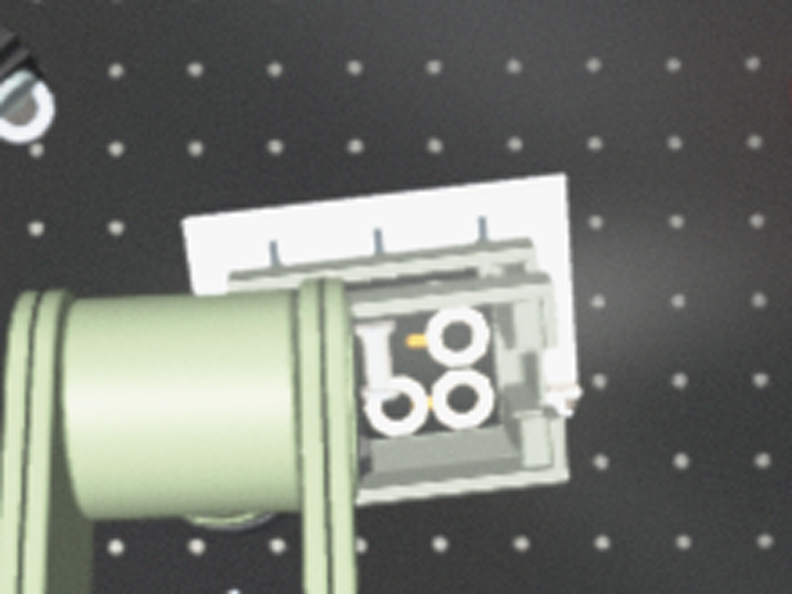

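```bash
python3 - <<'E'
from h import *
S=seatR();cl=np.array([.5873,.0311,.0921]);xl=np.array([.1035,-.9946,0]);zl=S[:,2]-xl*(S[:,2]@xl);zl/=np.linalg.norm(zl);Rl=np.stack([xl,np.cross(zl,xl),zl],1)
for n in("t7.npz","b5t.npz"):
    i,d,p=load(n);l=(world(i,d,p).reshape(-1,3)-cl)@Rl*1e3
    k=(abs(l[:,2]-30)<4)&(abs(l[:,1]-53)<8)&(abs(l[:,0])<80)
    print(n,k.sum(),"y max",np.percentile(l[k,1],[90,95,98]),"z",np.median(l[k,2]))
    k=(abs(l[:,2]-30)<4)&(abs(l[:,1]-48)<8)&(l[:,0]>60)&(l[:,0]<100); print("xmax",np.percentile(l[k,0],[90,97,99]))
E
```

```text
t7.npz 357 y max [53.99937989 54.29924683 54.53928137] z 30.043165817067816
xmax [83.31912844 84.14873347 84.26639347]
b5t.npz 317 y max [54.0377033  54.28177661 54.58297823] z 30.0061445914717
xmax [82.80308396 84.10714384 84.3466111 ]
```

{"api": "step_arm", "payload": {"motion": [{"hand": 0.5, "linear": [0.1, -0.05, 0], "spin": 0}, {"hand": 0.5, "linear": [0.1, 0, 0], "spin": 0}, {"hand": 0.5, "linear": [0.1, 0.18, 0], "spin": 0}, {"hand": 0.5, "linear": [0.1, 0.18, 0], "spin": 0}, {"hand": 0.5, "linear": [0, 0, 0], "spin": 0}]}}

```text
clock: 24.4
position: [0.5107, 0.1048, 0.158]
ee_rot: [-1.571, 0.001, 0.103]
contact_force: [-1.2, 0.7, -3.3]
gripper_width: 0.083
```

```bash
python3 up.py b6 27
```

```text
t 24.4 [0.5107 0.1048 0.158 ] [-1.2  0.7 -3.3]
N plane 528 sides 168 230 ends 35 58 c [0.5664 0.035  0.1377] tilt 26.2 xaxis [-0.105  0.994  0.01 ] yaxis [-0.893 -0.09  -0.441]
scene in lower mm [-6.1  3.4 49.8] tilt slope 26.2 sag 0.6 yaw err -0.20 piv local [75.3 40.4 26.7]
N plane 550 sides 227 219 ends 0 119 c [0.5605 0.0282 0.1415] tilt 26.72 xaxis [-0.102  0.995  0.004] yaxis [-0.889 -0.089 -0.45 ]
top in lower mm [ 0.1 -0.7 56.2] tilt slope 26.7 sag 0.2 yaw err -0.18 piv local [81.3 36.  21.2]
```

{"api": "step_arm", "payload": {"motion": [{"hand": 0.5, "linear": [0.12, 0.13, 0], "spin": 0}, {"hand": 0.5, "linear": [0.08, 0.13, 0], "spin": 0}, {"hand": 0.5, "linear": [0, 0, 0], "spin": 0}]}}

```text
clock: 24.75
position: [0.5127, 0.105, 0.1556]
ee_rot: [-1.571, 0.0, 0.103]
contact_force: [0.2, -0.4, -3.8]
gripper_width: 0.076
```

{"api": "step_arm", "payload": {"motion": [{"hand": 0.5, "linear": [0.03, 0.12, 0], "spin": 0}, {"hand": 0.5, "linear": [0, 0.12, 0], "spin": 0}, {"hand": 0.5, "linear": [0, 0, 0], "spin": 0}]}}

```text
clock: 25.0
position: [0.5131, 0.1051, 0.1541]
ee_rot: [-1.571, -0.0, 0.103]
contact_force: [-2.5, 0.7, 1.1]
gripper_width: 0.078
```

```bash
python3 up.py b7 27
```

```text
t 25.0 [0.5131 0.1051 0.1541] [-2.5  0.7  1.1]
N plane 533 sides 171 234 ends 32 56 c [0.5689 0.0353 0.1347] tilt 27.03 xaxis [-0.106  0.994  0.012] yaxis [-0.886 -0.089 -0.454]
scene in lower mm [-6.1  4.2 46. ] tilt slope 27.0 sag 0.7 yaw err -0.19 piv local [75.4 40.5 26.3]
N plane 569 sides 223 225 ends 0 116 c [0.5628 0.0286 0.1379] tilt 27.04 xaxis [-0.101  0.995 -0.   ] yaxis [-0.886 -0.09  -0.455]
top in lower mm [-0.1 -0.2 52. ] tilt slope 27.0 sag -0.0 yaw err -0.11 piv local [81.1 36.  21.3]
```

{"api": "step_arm", "payload": {"motion": [{"hand": 0.5, "linear": [0, 0.12, 0], "spin": 0}, {"hand": 0.5, "linear": [0, 0.1, 0], "spin": 0}, {"hand": 0.5, "linear": [0, 0, 0], "spin": 0}]}}

```text
clock: 25.35
position: [0.513, 0.1052, 0.1528]
ee_rot: [-1.571, -0.0, 0.103]
contact_force: [-7.8, -0.1, 9.2]
gripper_width: 0.08
```

```bash
python3 up.py b8 27.5
```

```text
t 25.35 [0.513  0.1052 0.1528] [-7.8 -0.1  9.2]
N plane 528 sides 174 226 ends 32 56 c [0.5688 0.0348 0.1341] tilt 27.63 xaxis [-0.1    0.995 -0.003] yaxis [-0.881 -0.09  -0.464]
scene in lower mm [-5.6  3.8 45.5] tilt slope 27.6 sag -0.2 yaw err -0.11 piv local [75.6 40.4 27.4]
N plane 551 sides 229 218 ends 0 117 c [0.5627 0.0287 0.1377] tilt 27.88 xaxis [-0.104  0.995  0.   ] yaxis [-0.879 -0.092 -0.468]
top in lower mm [-0.1 -0.4 51.9] tilt slope 27.9 sag 0.0 yaw err -359.99 piv local [81.3 35.9 20.8]
```

{"api": "step_arm", "payload": {"motion": [{"hand": 0.5, "linear": [-0.05, -0.06, 0], "spin": 0}, {"hand": 1.2, "linear": [0, 0, 0], "spin": 0}, {"hand": 2.0, "linear": [0, 0, 0], "spin": 0}, {"hand": 2.5, "linear": [0, 0, 0], "spin": 0}, {"hand": 2.5, "linear": [0, 0, 0], "spin": 0}]}}

```text
clock: 25.87
position: [0.5129, 0.1048, 0.1518]
ee_rot: [-1.571, -0.001, 0.103]
contact_force: [0.6, -0.6, -0.3]
gripper_width: 0.296
```

```bash
python3 up.py b9 28
```

```text
t 25.8667 [0.5129 0.1048 0.1518] [ 0.6 -0.6 -0.3]
N plane 518 sides 163 228 ends 25 52 c [0.5671 0.0343 0.1327] tilt 27.65 xaxis [-0.106  0.994  0.005] yaxis [-0.881 -0.092 -0.464]
scene in lower mm [-5.3  1.6 45.1] tilt slope 27.6 sag 0.3 yaw err -360.00 piv local [75.9 38.7 26.2]
N plane 557 sides 231 220 ends 0 117 c [0.5609 0.0284 0.1366] tilt 27.99 xaxis [-0.106  0.994 -0.002] yaxis [-0.878 -0.095 -0.469]
top in lower mm [-0.1 -2.6 51.8] tilt slope 28.0 sag -0.1 yaw err -359.81 piv local [81.1 34.1 20.2]
```

{"api": "step_arm", "payload": {"motion": [{"hand": 2.5, "linear": [0, -0.5, 0], "spin": 0}, {"hand": 2.5, "linear": [0, -1, 0], "spin": 0}, {"hand": 2.5, "linear": [0, -2, 0], "spin": 0}, {"hand": 2.5, "linear": [0, -3.5, 0], "spin": 0}, {"hand": 2.5, "linear": [0, -4, 0], "spin": 0}]}}

```text
clock: 26.38
position: [0.5109, 0.1048, 0.2616]
ee_rot: [-1.571, 0.005, 0.103]
contact_force: [0.5, 0.6, -0.5]
gripper_width: 0.295
```

{"api": "step_arm", "payload": {"motion": [{"hand": 2.5, "linear": [-1, 0, 3], "spin": 0}, {"hand": 2.5, "linear": [-1, 0, 4], "spin": 0}, {"hand": 2.5, "linear": [-1, 0, 4], "spin": 0}, {"hand": 2.5, "linear": [-1, 0, 4], "spin": 0}, {"hand": 2.5, "linear": [-1, 0, 4], "spin": 0}]}}

```text
clock: 26.8
position: [0.4427, 0.2904, 0.2634]
ee_rot: [-1.57, -0.002, 0.102]
contact_force: [-0.4, -0.2, -0.3]
gripper_width: 0.29
```

{"api": "step_arm", "payload": {"motion": [{"hand": 2.5, "linear": [0, 0, 0], "spin": 0}, {"hand": 2.5, "linear": [0, 0, 0], "spin": 0}]}}

```text
clock: 26.97
position: [0.4424, 0.2907, 0.2629]
ee_rot: [-1.571, -0.001, 0.108]
contact_force: [-0.2, -0.2, 0.5]
gripper_width: 0.295
```

```bash
python3 - <<'E'
from h import *
S=seatR();cl=np.array([.5873,.0311,.0921]);xl=np.array([.1035,-.9946,0]);zl=S[:,2]-xl*(S[:,2]@xl);zl/=np.linalg.norm(zl);Rl=np.stack([xl,np.cross(zl,xl),zl],1)
Rf=Rl@Rz(180)
i,d,p,W=snap("top","f1");snap("scene","f1s")
c,R=tote_pose([W],cl+Rl@np.array([0,-.0026,.0518]),Rf)
print("upper in lower(old)",((c-cl)@Rl*1e3).round(1),"z",(Rl.T@R)[:,2].round(3),"x",(Rl.T@R)[:,0].round(3))
l=(W.reshape(-1,3)-cl)@Rl*1e3
k=(abs(l[:,2]-30)<4)&(abs(l[:,1]-53)<8)&(abs(l[:,0])<80)
print(k.sum(),"lower ymax",np.percentile(l[k,1],[90,95,98]),"z",np.median(l[k,2]))
a,b=load("top0.npz")[0].astype(int),i.astype(int)
diff=(abs(a-b).sum(2)>90).astype(np.uint8);n,lab,st,ce=cv2.connectedComponentsWithStats(diff)
print([(ce[j].round(),st[j,4]) for j in range(1,n) if st[j,4]>30])
print(cur()["position"],cur()["contact_force"].round(1),cur()["clock"])
E
```

```text
N plane 970 sides 321 350 ends 194 121 c [0.5612 0.0283 0.1367] tilt 28.25 xaxis [-0.105  0.994  0.003] yaxis [-0.876 -0.091 -0.473]
upper in lower(old) [ 0.1 -2.3 51.7] z [ 0.003 -0.004  1.   ] x [-1.    -0.     0.003]
360 lower ymax [53.87480229 54.17598399 54.41045606] z 29.856598767848162
[(array([329., 205.]), np.int32(4425)), (array([507., 229.]), np.int32(3959)), (array([346., 191.]), np.int32(67)), (array([347., 208.]), np.int32(63)), (array([101., 365.]), np.int32(21565)), (array([330., 211.]), np.int32(58)), (array([202., 256.]), np.int32(3787)), (array([178., 354.]), np.int32(375)), (array([ 55., 362.]), np.int32(312)), (array([  7., 387.]), np.int32(70))]
[0.44350125 0.28848212 0.26249439] [-0.4 -1.  -0. ] 27.0667
```

View pics/f1.png

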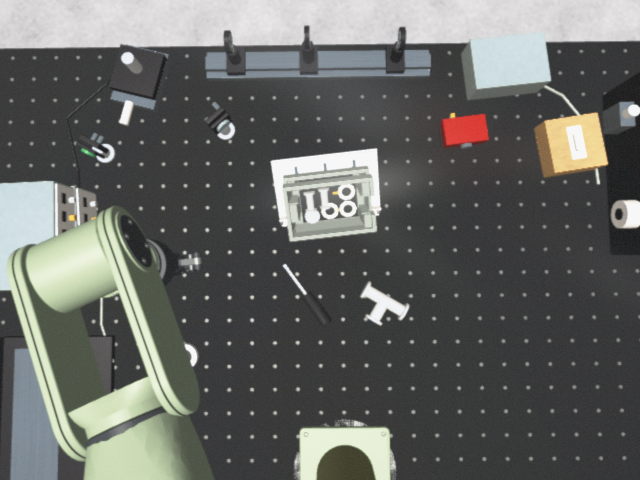

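View pics/f1s.png

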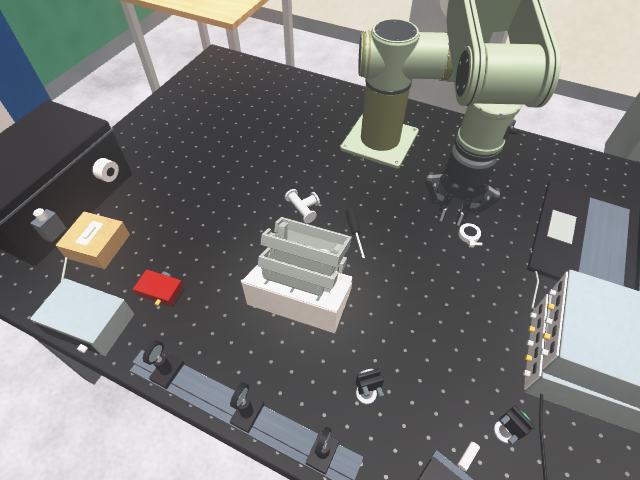

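```bash
python3 -c "
from station import r
print(r.close_job())"
```

```text
the job is handed in; nothing more can be done
None
```

The flange tote is seated on the tilted stand against its lip, with the fitting tote stacked on it the opposite way round. I released both and handed the job in at about 27 s; the hand-in gives no verdict.

I pinched each tote by one end of its rim and tilted it to the deck's 28° by pressing it down, first against the deck and then against the lower tote's rim. That let me lay both down without dropping either.

**Last checks (top camera):**

| Check | Measured | Limit |
|---|---|---|
| Flange tote from lip position (seat x) | −0.5 mm | −4 to +6 mm |
| Flange tote from deck middle (seat y) | +1.0 mm | ±25 mm |
| Flange tote height on deck (seat z) | 29.2 mm | 26 to 34 mm |
| Fitting tote offset on lower tote (x, y) | 0.1, −2.3 mm | ±5 mm |
| Fitting tote height on lower tote | 51.7 mm | 48 to 56 mm |
| Fitting tote tilt and turn on lower tote | under 0.3° | 4° |

- **Flange tote:** its figures were taken just before stacking. Its visible upper rim was unchanged after stacking.
- **Small slide:** the fitting tote slid about 2 mm down the slope when I let go, within its play.
- **Other objects:** comparing start and end top pictures showed no movement of the loose things. The clamp was partly hidden by the arm in the top view, but looked in place in the scene view.
- **Camera disagreement:** the scene camera's readings for the tilted totes were 4–7 mm away from the top camera's on each axis. The offset was the same for both totes, so I relied on the top camera.
- **Grips redone:** the first grip on each tote touched the pilaster inside the rim with about 6 N, so I opened, shifted 2–3 mm and gripped again.

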